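Clear and gauge the pendant-drilling jig

TASK

Push the drilling jig's spring ejector slide fully in so that the wooden blank drops into the jig's catch tray, then let the slide spring back. Take the gauge rod by its square handle, insert it into the slanted guide tube until its collar stops, pause a moment, and withdraw it completely. Finish while holding it still and level, its tip about a hand's breadth above the middle of the white reading card; leave the blank in the tray and the bottle, jar and bead box undisturbed.

Things in the scene. Friction and masses are not known exactly. Their poses are not given: they have to be found in the camera images.
- jig: dark steel and aluminium jig fixed to the table, 65 mm high. Origin on the table under the nest; x points to the guide tube's mouth (roughly away from the robot), y to the ejector's tab, z up. Nest floor 14 mm high, a keeper lip over its -x half. Catch tray: floor 4 mm, walls 26 mm high, inside x -27 to 27, y -18 to -87 mm. Base plate: x -22 to 70, y -18 to 56 mm.
- guide: steel guide tube on the jig, 41 mm long, 24 mm outer, 11 mm inner diameter. Origin at the centre of its open mouth, 54.5 mm above the table, 56 mm from the jig's origin along jig x (y 0). Its x axis is the bore axis pointing out of the mouth, away from the nest, rising at 30 degrees. While the blank is in the nest the rod cannot go fully in.
- ejector (a joint): spring ejector slide: 0 = out (rest), 0.042 m = fully pushed in. It moves along jig -y and springs back by itself; about 3 N to start, 8 N fully in. The blank drops into the tray at 0.038 m or more.
- ejector_tab (a point): point on the outer (+y) face of the ejector's upright steel tab, where to push it towards jig -y. The tab is 32 mm wide (jig x), 8 mm thick and reaches from 14 to 56 mm above the table; this point is 40 mm above the table, on its middle. It moves with the slide.
- blank_center (a point): centre of the loose dark wooden pendant blank, 22 x 32 x 22 mm (long side along jig y), 18 g, starting in the nest at the jig's origin (centre 25 mm above the table)
- gauge: gauge rod, about 100 g, 151 mm long. Origin at gauge_grip; x runs from the tip towards the handle's end. Square aluminium handle 16 x 16 mm, 80 mm long (34 mm before to 46 mm behind the origin), round steel collar 22 mm in diameter, 6 mm thick, then a rod 8 mm in diameter, 65 mm long, with a tapered tip. Starts level on its rest, tip roughly towards the robot.
- gauge_grip (a point): grasp point on the axis of the gauge's square handle, close to its centre of mass; 52 mm above the table at the start. Axes as gauge.
- gauge_stop (a point): centre of the collar's stop face (the side facing the tip), 40 mm from gauge_grip towards the tip. It meets the guide tube's mouth when the gauge is fully in.
- gauge_tip (a point): tip of the gauge, 105 mm from gauge_grip and 65 mm from gauge_stop
- rest: wooden rest of the gauge, fixed: base 150 x 36 mm, 8 mm thick, with two notched posts up to 55 mm high, 85 mm from gauge_grip towards the tip and 37 mm from it towards the handle's end. Origin on the table under gauge_grip; x axis as the gauge's. The handle is free on both sides between the collar and the rear post.
- card: white square reading card, 120 x 120 x 4 mm, fixed flat on the table. Origin at the centre of its underside. Card and rest stand one on either side of the jig, and may be swapped.
- scent: bystander: amber scent bottle, 38 mm in diameter, 85 mm high, origin at its underside
- balm: bystander: white balm jar, 52 mm in diameter, 45 mm high, origin at its underside
- beads: bystander: cardboard box of beads, 90 x 70 x 30 mm, origin at its underside
Things that resemble listed ones, but are neither listed nor needed, are in the scene too. There is more than one size of the jig; the one meant has the size given above. What is shaped like the gauge but blue is not meant.

How it is judged:
By the outcome, as a careful person would: the job done as asked, in the order asked, and still so for the second after the job is handed in, while the arm keeps its last pose, push and grip.
It also fails if it takes over 54 s, if anything falls off the work surface, if the arm or the gripper's body presses on something with over 40 N, if the wrist force passes 120 N, or if a joint passes its speed limit or range.

ROBOT

A 6-joint arm with a two-finger parallel gripper is mounted at the origin on the work surface. World frame = base frame: x ahead of the robot, y to its left, z up, the work surface at z = 0. Lengths are in m, angles in rad, forces in N, time in s.
With the tool pointing down it reaches from about 0.375 to 0.9 m from the base axis. Payload 3.1 kg.
Tool frame: the origin (TCP) lies midway between the tips of the shut fingers; the grasp point (between the pads) lies 19 mm behind it; z points along the fingers, y is the direction in which the jaws open and shut (so a half turn about z gives the same grasp; the last joint's range is limited). The gripper opens to 87 mm and grips with 3 to 60 N. Pads are 19 mm wide; open, the fingers measure 117 mm over their backs; the gripper's body (75 mm by 190 mm) begins 51 mm behind the grasp point.
Start: joints at [0.989, 0.527, 1.433, -0, 1.181, -0.178], TCP at [0.246, 0.575, 0.195] pointing down, gripper open.
Joint ranges: [-3.08, 3.08], [-0.75, 2.2], [0.22, 2.44], [-1.43, 4.57], [0, 2.65], [-2.85, 2.85]. Speed limits (rad/s): [2.79, 2.79, 3.14, 3.14, 3.14, 3.14].

INTERFACE

Orientations are given as a rotation vector (axis times angle).
In Python, from station import ctrl gives the robot as it stands. The module is installed in compiled form; this text tells all that it offers.
- The arm moves only by the tool servo_tool, never from a script. Its argument "moves" is a list of rows, each an object of numbers: "claw": the gripper's target within -1 to 1 (fully open at 1, half-way at 0, shut at -1); "x", "y", "z": the shift along the world's x, y, z scaled (see below); "yaw": the turn about the world's z scaled (see below). In form: [{"claw": .., "x": .., "y": .., "z": .., "yaw": ..}, ...]. A call has 1 to 5 rows; each row shifts and turns the commanded pose from where the row before left it; what a row does not reach is not made up. The controller multiplies each number of a shift by 0.15 m and each number of a turn by 5 degrees. A row lasts 1/8 s, in which the tool goes at most 62.5 mm and 10.7 degrees, less where a joint would pass 70% of its speed; a pose out of reach is approached as far as the arm can. A call with a number of a shift or a turn outside -1 to 1 is refused whole. A call with a gripper value outside its range is refused whole. The fingers move at their own pace and stop on an object; "grip_force" is the grip in N (left out, the last holds). Time passes only in rows, so rows that do not move let the fingers close. It gives the time, the measured TCP pose, the force and the opening at its end, in the units of the state.
- ctrl.get_obs(): the state, without advancing time (a new reading comes with each control period).
- ctrl.grab_frame(name): name is "side" or "top"; returns a dict with "pixels" (420x560x3 uint8, red, green, blue), "mtx" (3x3 intrinsics, pixels), "k1" (the pictures are not rectified: a ray, as slopes to the right and down, at radius r is drawn at 1 + k1 r^2 times it, then the intrinsics apply), "T" (4x4, takes a point from camera to world coordinates). Camera axes: x right, y up, looking along -z (the intrinsics and any distortion apply to the point x, -y, -z); pixel columns grow to the right and rows downward; lengths in m; the calibration is good to about 2 mm. A picture is of the moment at which its call begins. There is no depth.
- ctrl.hand_in(): hands the job in, once; it reports no verdict.
Trained networks look in a picture, given as the dict that the camera call returned (one of the last four; its "shot" number tells which), for a name from the list of things; names that differ only in an ending like _2 or _b are one class to them, and where a whole thing is asked for, a point or a joint stands for the part that bears it (a point fixed in the world has none). Each returns a list of dicts, best first, with "p" (0 to 1); they miss things now and then, are a little off and sometimes report something else, mostly with a low value. They report only what shows in the picture. A call takes as long as a camera call. They do not tell look-alikes from the thing itself.
- ctrl.recognise(picture, target): "position" ([column, row] in pixels, amid what is visible of it).
- ctrl.landmark_of(picture, target): "position" ([column, row] in pixels: a listed point, or the origin of a listed thing).
The state is a dict: "t": time; "joints": joint angles; "joint_velocities": joint speeds; "effort": joint torques, N m; "tool_pos": TCP position; "tool_rot": TCP orientation; "contact_force": force on the tool from outside, world axes, zero at the start; "ft_torque": the same for the moment, N m; "gripper_width": finger opening in m.
Only numpy, scipy, OpenCV 4.12 (cv2) and the standard library are available. Lean on these libraries where they do the work, as an engineer would, in place of code of your own. Each camera call takes 0.05 s, during which the arm holds its last target.

## Working session

There is one attempt and no reset: what is moved stays moved. The work goes in short steps, Python scripts to look and compute and a tool call to move; the robot and the scene stay as the last step left them, time stands still between calls to the robot, and variables do not carry over. Pictures are saved under pics/ and viewed, and the job is handed in when it is done.

Besides the shell and the picture viewer there is one more tool, called after "Request:" as a command line: name --argument value ..., lists and objects as JSON in quotes. servo_tool: Moves the arm, as the interface text tells. Shifts and turns lie within -1 to 1; 1 stands for 0.15 m of shift or 5 degrees of turn. Its arguments: {"type":"object","properties":{"moves":{"type":"array"},"grip_force":{"type":"number"}},"required":["moves"]}

```bash
mkdir -p pics; cat > h.py <<'E'
import numpy as np, cv2, pickle
from station import ctrl
def grab(n,save=None):
    f=ctrl.grab_frame(n)
    if save: cv2.imwrite(f'pics/{save}.png',f['pixels'][:,:,::-1]); pickle.dump({k:f[k] for k in f},open(f'pics/{save}.pkl','wb'))
    return f
def ray(f,p):
    K=np.array(f['mtx']);u=(p[0]-K[0,2])/K[0,0];v=(p[1]-K[1,2])/K[1,1]
    d=np.array([u,v]);s=d.copy()
    for _ in range(30): s=d/(1+f['k1']*(s@s))
    T=np.array(f['T']);r=T[:3,:3]@np.array([s[0],-s[1],-1.]);return T[:3,3],r/np.linalg.norm(r)
def atz(f,p,z):
    o,r=ray(f,p);return o+r*(z-o[2])/r[2]
def proj(f,X):
    T=np.array(f['T']);K=np.array(f['mtx']);c=T[:3,:3].T@(np.array(X)-T[:3,3]);s=np.array([c[0]/-c[2],-c[1]/-c[2]])
    s=s*(1+f['k1']*(s@s));return np.array([K[0,0]*s[0]+K[0,2],K[1,1]*s[1]+K[1,2]])
def tri(f1,p1,f2,p2):
    a,u=ray(f1,p1);b,v=ray(f2,p2)
    M=np.stack([u,-v],1);t=np.linalg.lstsq(M,b-a,rcond=None)[0]
    P,Q=a+u*t[0],b+v*t[1];return (P+Q)/2,np.linalg.norm(P-Q)
def load(n): return pickle.load(open(f'pics/{n}.pkl','rb'))
E
python3 - <<'E'
from h import *
t=grab('top','t0');s=grab('side','s0')
o=ctrl.get_obs();print({k:np.round(v,3) for k,v in o.items()})
for f in (t,s):
    print(f['T'].round(3).tolist(),f['mtx'][0][0],f['k1'])
    for n in ['jig','guide','ejector_tab','blank_center','gauge_grip','gauge_tip','gauge_stop','rest','card','scent','balm','beads']:
        print(n,[(round(d['p'],2),np.round(d['position']).astype(int).tolist()) for d in ctrl.landmark_of(f,n)])
E
```

```text
{'t': np.float64(0.1), 'joints': array([ 0.988,  0.528,  1.434,  0.   ,  1.181, -0.178]), 'joint_velocities': array([-0.001, -0.001, -0.003, -0.001,  0.   ,  0.001]), 'effort': array([ -0.   , -44.099, -17.715,   0.063,   0.053,  -0.   ]), 'tool_pos': array([0.245, 0.574, 0.194]), 'tool_rot': array([-6.300e-01, -3.077e+00,  3.000e-03]), 'contact_force': array([ 0.226, -0.074, -0.098]), 'ft_torque': array([ 0.006,  0.01 , -0.036]), 'gripper_width': np.float64(0.087)}
[[0.013, 0.985, -0.171, 0.288], [-1.0, 0.011, -0.011, 0.015], [-0.009, 0.171, 0.985, 1.006], [0.0, 0.0, 0.0, 1.0]] 399.44472205002637 -0.05556026235432771
jig [(0.91, [296, 205]), (0.63, [276, 264]), (0.61, [410, 331])]
guide [(0.9, [414, 308]), (0.67, [276, 244]), (0.6, [298, 180])]
ejector_tab [(0.61, [257, 201]), (0.58, [366, 351]), (0.45, [250, 262])]
blank_center [(0.5, [295, 203]), (0.5, [407, 203])]
gauge_grip [(0.79, [414, 201])]
gauge_tip [(0.79, [405, 241]), (0.59, [432, 135])]
gauge_stop [(0.89, [407, 216]), (0.66, [168, 218]), (0.54, [402, 137])]
rest [(0.74, [405, 205]), (0.7, [412, 198])]
card [(0.8, [168, 2
[... 167 characters left out ...]
771], [0.002, 0.882, 0.471, 0.622], [0.0, 0.0, 0.0, 1.0]] 419.95914138420125 0.03356930115015986
jig [(0.81, [242, 253]), (0.75, [292, 239]), (0.58, [257, 364])]
guide [(0.66, [282, 315]), (0.58, [252, 233]), (0.5, [311, 219])]
ejector_tab [(0.93, [210, 311]), (0.62, [271, 214]), (0.47, [227, 228])]
blank_center [(0.48, [292, 233])]
gauge_grip [(0.79, [411, 256]), (0.6, [377, 275])]
gauge_tip [(0.82, [450, 275]), (0.66, [338, 288])]
gauge_stop [(0.91, [423, 264]), (0.73, [359, 282]), (0.19, [332, 285])]
rest [(0.84, [374, 294])]
card [(0.81, [221, 198]), (0.23, [335, 288])]
scent [(0.85, [388, 225]), (0.52, [312, 216])]
balm [(0.77, [329, 197]), (0.48, [224, 202])]
beads [(0.71, [272, 171])]
```

```bash
ls pics
```

```text
s0.pkl
s0.png
t0.pkl
t0.png
```

View pics/t0.png

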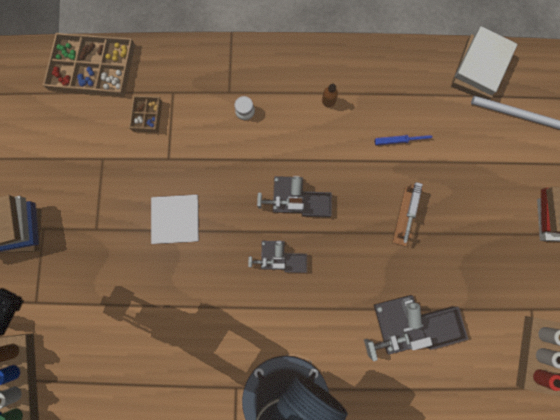

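View pics/s0.png

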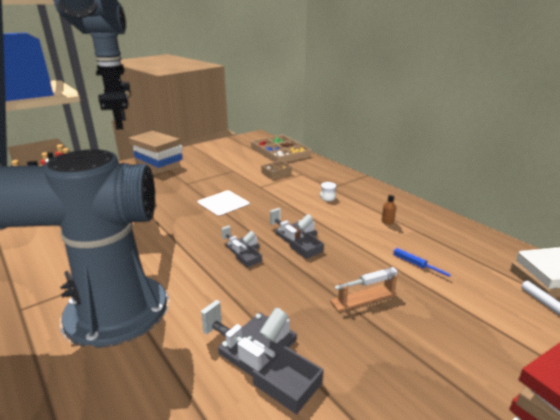

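```bash
python3 - <<'E'
import cv2
a=cv2.imread('pics/t0.png');b=cv2.imread('pics/s0.png')
cv2.imwrite('pics/t0c.png',cv2.resize(a[160:285,220:450],None,fx=3.4,fy=3.4,interpolation=2))
cv2.imwrite('pics/s0c.png',cv2.resize(b[180:330,200:460],None,fx=3,fy=3,interpolation=2))
E
```

```text
(no output)
```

View pics/t0c.png

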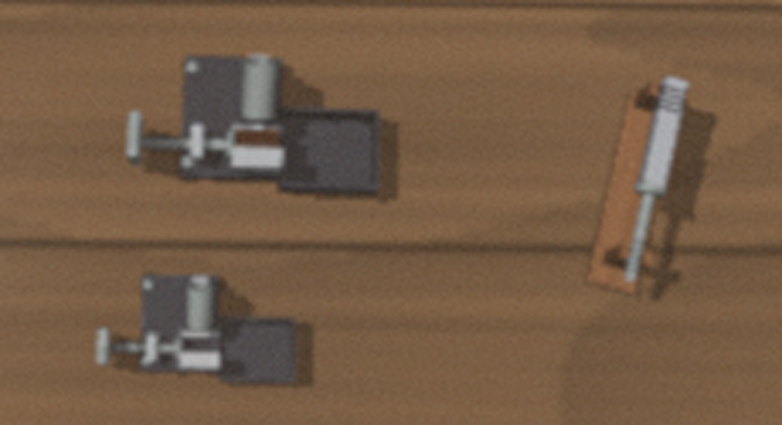

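View pics/s0c.png

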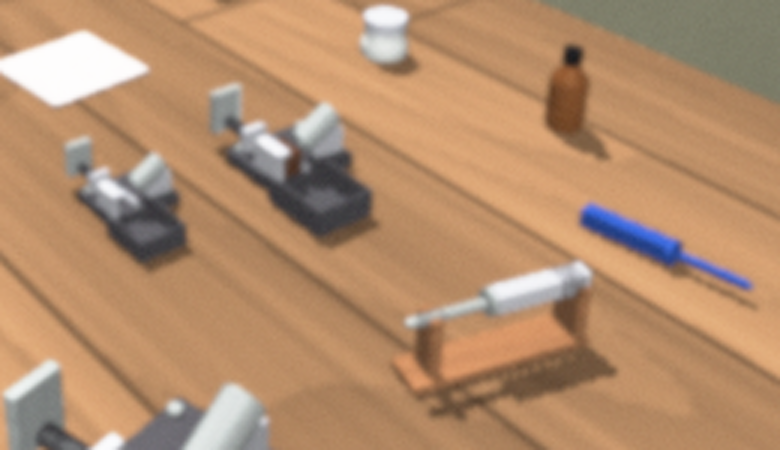

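```bash
python3 - <<'E'
from h import *
t=load('t0');s=load('s0')
print('jig',tri(t,(296,205),s,(292,239)),atz(t,(296,205),0),atz(s,(292,239),0))
print('guide',tri(t,(298,180),s,(311,219)))
print('tab',tri(t,(257,201),s,(271,214)))
print('grip',tri(t,(414,201),s,(377,275)))
print('tip',tri(t,(405,241),s,(338,288)))
print('stop',tri(t,(407,216),s,(359,282)))
print('card',atz(t,(168,217),0),atz(s,(221,198),0))
# enlarged crops
def crop(n,f,c,h,k):
    x,y=c;a=f['pixels'][y-h:y+h,x-h*4//3:x+h*4//3,::-1];cv2.imwrite(f'pics/{n}.png',cv2.resize(a,None,fx=k,fy=k,interpolation=cv2.INTER_CUBIC))
crop('tj',t,(295,198),37,8);crop('sj',s,(295,233),37,8);crop('tg',t,(410,215),37,8);crop('sg',s,(366,285),37,8)
E
```

```text
jig (array([ 0.46996395, -0.02068831,  0.00578603]), np.float64(0.006155080814028752)) [ 0.47368314 -0.02255976  0.        ] [ 0.47262359 -0.01264595  0.        ]
guide (array([ 0.52736317, -0.02562857,  0.05021822]), np.float64(0.0009590524070737879))
tab (array([0.47185938, 0.07703568, 0.03981508]), np.float64(0.00790368363003381))
grip (array([ 0.47593877, -0.30706852,  0.0552785 ]), np.float64(0.0014675333809008918))
tip (array([ 0.37970044, -0.28325292,  0.05041916]), np.float64(0.0008393688313917321))
stop (array([ 0.43957177, -0.29112581,  0.04364792]), np.float64(0.004187830064563129))
card [0.43888564 0.30512939 0.        ] [0.44291926 0.32188231 0.        ]
```

View pics/tj.png

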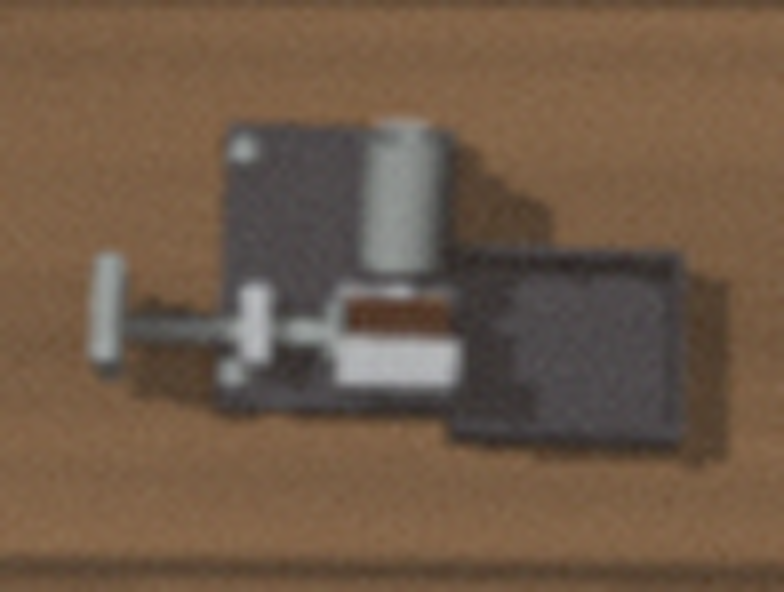

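View pics/sj.png

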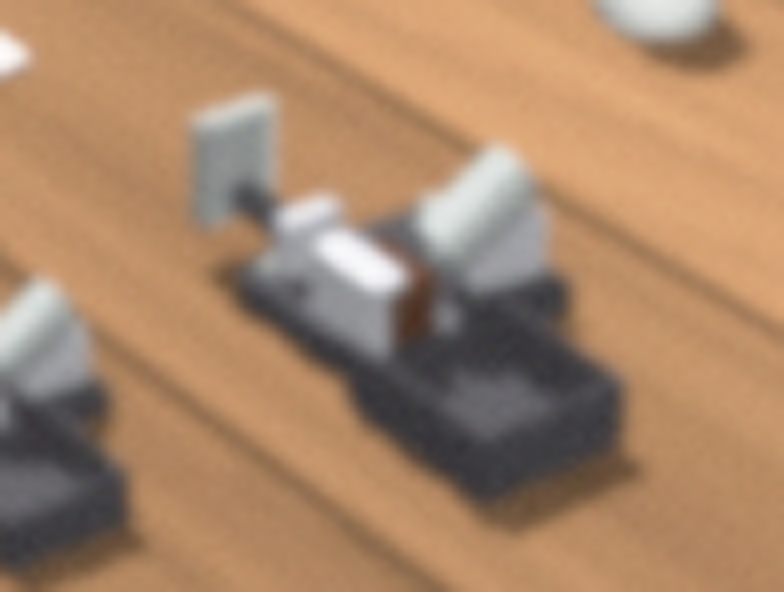

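View pics/tg.png

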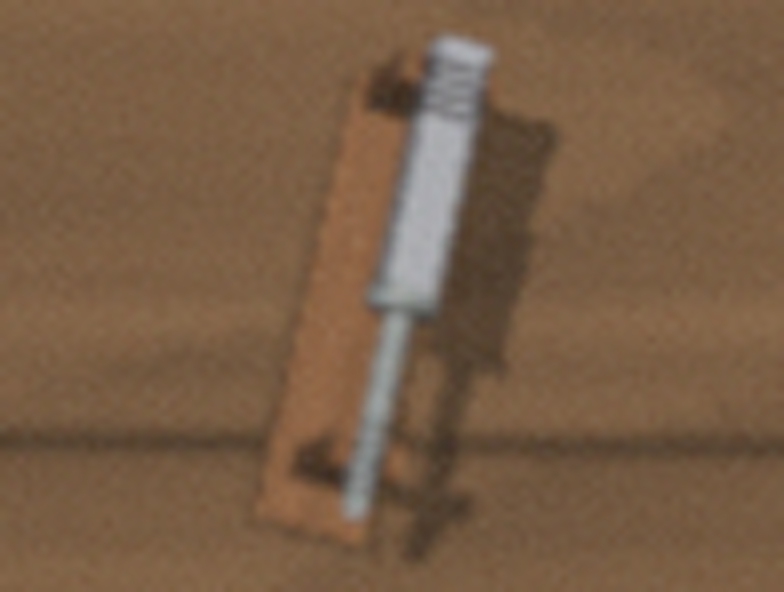

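View pics/sg.png

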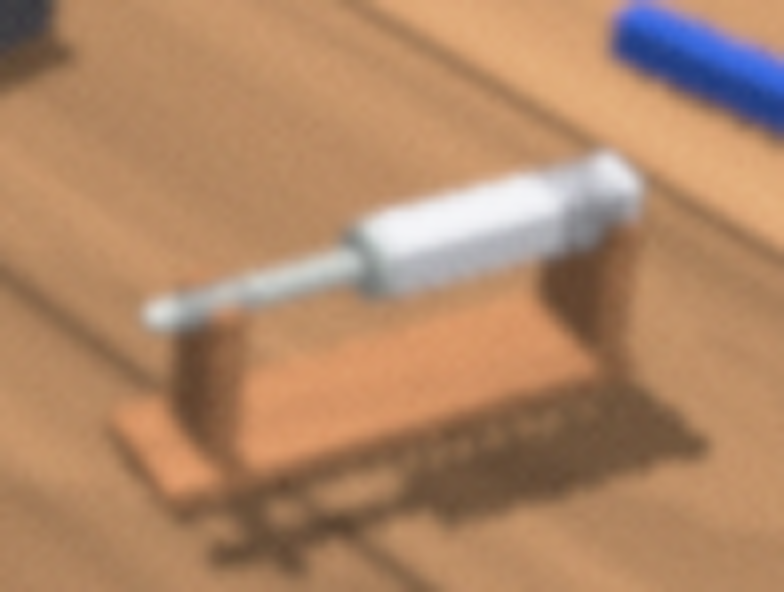

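```bash
cat > fit.py <<'E'
from h import *
from scipy.optimize import least_squares
t=load('t0');s=load('s0')
ot=(246,161);os_=(246,196)
# params X,Y,yaw,Yt,w,hb, side offset du,dv
def pts(p):
    Yt,w,hb=p[3:6]
    return [('t',(107,307),(0,Yt,.056)),('t',(682,250),(.027+w,-.087-w,.026)),('t',(682,440),(-.027-w,-.087-w,.026)),
    ('t',(230,125),(.070,.056,hb)),('t',(222,405),(-.022,.056,hb)),('t',(402,130),(.056,0,.0545)),
    ('s',(485,500),(-.027-w,-.087-w,0)),('s',(620,385),(.027+w,-.087-w,.026)),
    ('s',(277,95),(.016,Yt-.004,.056)),('s',(192,118),(-.016,Yt-.004,.056)),('s',(197,228),(-.016,Yt-.004,.014))]
def W(p,q):
    c,n=np.cos(p[2]),np.sin(p[2]);return np.array([p[0]+c*q[0]-n*q[1],p[1]+n*q[0]+c*q[1],q[2]])
def res(p,full=0):
    r=[]
    for v,c,q in pts(p):
        f,o=(t,ot) if v=='t' else (s,os_)
        px=proj(f,W(p,q))+ (0 if v=='t' else p[6:8])
        r.append(px-(np.array(c)/8+np.array(o)-.44))
    r=np.array(r)
    if full: return r
    return np.r_[r.ravel(),(p[4]-.003)/.002,(p[5]-.01)/.005,p[6:8]/1.5]
r=least_squares(res,[.474,-.022,0,.09,.003,.01,0,0],loss='soft_l1')
if __name__=='__main__':
    print(r.x.round(4));print(res(r.x,1).round(1).tolist())
E
python3 fit.py
```

```text
[ 0.4757 -0.0199 -0.0212  0.0904  0.0021  0.0098 -1.1356 -0.3085]
[[-0.4, -0.1], [0.4, 0.2], [0.1, -0.6], [-0.3, -0.1], [-0.6, 0.2], [0.5, 0.9], [-0.4, 0.3], [0.4, -1.2], [-0.6, 0.3], [0.8, 0.6], [0.3, -0.2]]
```

```bash
cat > gfit.py <<'E'
from h import *
from scipy.optimize import least_squares
t=load('t0');s=load('s0')
P=[('t',(355,516),(-.105,0,0)),('t',(462,45),(.046,0,.008)),('t',(400,306),(-.040,0,.003)),
('s',(146,317),(-.105,0,0)),('s',(622,190),(.046,0,0)),('s',(362,262),(-.040,0,0))]
def res(p,full=0):
    r=[]
    c,n=np.cos(p[2]),np.sin(p[2])
    for v,px,q in P:
        f,o=(t,(361,178)) if v=='t' else (s,(317,248))
        w=(p[0]+c*q[0]-n*q[1],p[1]+n*q[0]+c*q[1],.052+q[2])
        r.append(proj(f,w)+(0 if v=='t' else p[3:5])-(np.array(px)/8+np.array(o)-.44))
    r=np.array(r);return r if full else np.r_[r.ravel(),p[3:5]/1.5]
r=least_squares(res,[.47,-.3,-.2,0,0]);print(r.x.round(4),res(r.x,1).round(1).tolist())
print('card',[atz(t,c,.004).round(4).tolist() for c in [(151.3,197),(196,196),(198,242),(152,243)]],atz(t,(174.5,219.5),.004))
from scipy.spatial.transform import Rotation as R
print(R.from_rotvec(ctrl.get_obs()['tool_rot']).as_matrix().round(3))
for n,c in (('scent',(330,105)),('balm',(245,116)),('beads',(90,80)),('small',(250,262)),('blue',(405,140))): print(n,atz(t,c,0).round(3))
E
python3 gfit.py
```

```text
[ 0.4774 -0.3076 -0.2558 -0.6636 -0.1002] [[-0.5, 0.4], [0.2, -0.7], [-0.0, 0.6], [0.3, 0.4], [0.3, -0.2], [-0.3, -0.1]]
card [[0.49, 0.3507, 0.004], [0.4937, 0.2345, 0.004], [0.3755, 0.2239, 0.004], [0.3713, 0.3411, 0.004]] [0.43203703 0.28684591 0.004     ]
[[-0.92   0.393  0.   ]
 [ 0.393  0.92   0.   ]
 [-0.     0.    -1.   ]]
scent [ 0.748 -0.113  0.   ]
balm [0.714 0.115 0.   ]
beads [0.82  0.549 0.   ]
small [0.327 0.092 0.   ]
blue [ 0.652 -0.31   0.   ]
```

Request:
servo_tool --moves '[{"claw":-1,"x":0.173,"y":-0.337,"z":0,"yaw":0.487},{"claw":-1,"x":0.173,"y":-0.337,"z":0,"yaw":0.487},{"claw":-1,"x":0.173,"y":-0.337,"z":0,"yaw":0.487},{"claw":-1,"x":0.173,"y":-0.337,"z":0,"yaw":0.487},{"claw":-1,"x":0.173,"y":-0.337,"z":0,"yaw":0.487}]'

```text
t: 1.92
tool_pos: [0.3762, 0.3205, 0.1953]
tool_rot: [0.297, 3.127, 0.001]
contact_force: [-0.2, 0.6, 0.1]
gripper_width: 0.045
```

Request:
servo_tool --moves '[{"claw":-1,"x":0.173,"y":-0.337,"z":0,"yaw":0.487},{"claw":-1,"x":0.173,"y":-0.337,"z":0,"yaw":0.487},{"claw":-1,"x":0.173,"y":-0.337,"z":0,"yaw":0.487},{"claw":-1,"x":0.173,"y":-0.337,"z":0,"yaw":0.487},{"claw":-1,"x":0,"y":0,"z":0,"yaw":0}]'

```text
t: 2.55
tool_pos: [0.4818, 0.1164, 0.1954]
tool_rot: [0.043, 3.139, -0.001]
contact_force: [-0.8, 0.5, -0.4]
gripper_width: 0.0016
```

Request:
servo_tool --moves '[{"claw":-1,"x":0,"y":0,"z":-0.36,"yaw":0},{"claw":-1,"x":0,"y":0,"z":-0.36,"yaw":0},{"claw":-1,"x":0,"y":0,"z":-0.36,"yaw":0},{"claw":-1,"x":0,"y":0,"z":0,"yaw":0}]'

```text
t: 3.05
tool_pos: [0.4747, 0.1205, 0.0295]
tool_rot: [-0.032, -3.13, 0.0]
contact_force: [0.2, -0.4, 0.3]
gripper_width: 0.0005
```

```bash
python3 - <<'E'
from h import *
t=grab('top','t1');s=grab('side','s1')
o=ctrl.get_obs();print({k:np.round(o[k],4).tolist() for k in ('t','tool_pos','contact_force','gripper_width')})
def crop(n,f,c,h,k):
    x,y=c;a=f['pixels'][y-h:y+h,x-h*4//3:x+h*4//3,::-1];cv2.imwrite(f'pics/{n}.png',cv2.resize(a,None,fx=k,fy=k,interpolation=cv2.INTER_CUBIC))
crop('t1c',t,(275,198),50,6);crop('s1c',s,(280,220),50,6)
E
```

```text
{'t': 3.15, 'tool_pos': [0.4792, 0.1205, 0.0338], 'contact_force': [-0.5808, -0.9132, -0.0384], 'gripper_width': 0.0005}
```

View pics/t1c.png

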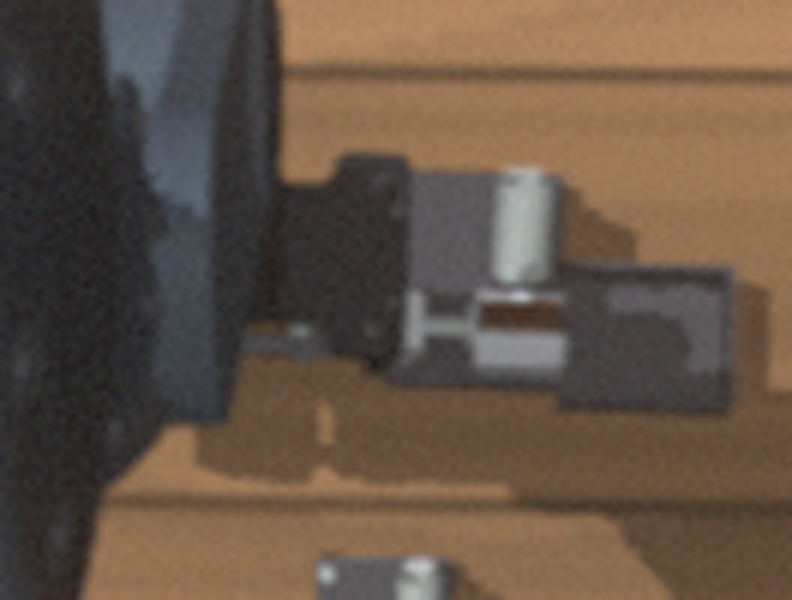

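View pics/s1c.png

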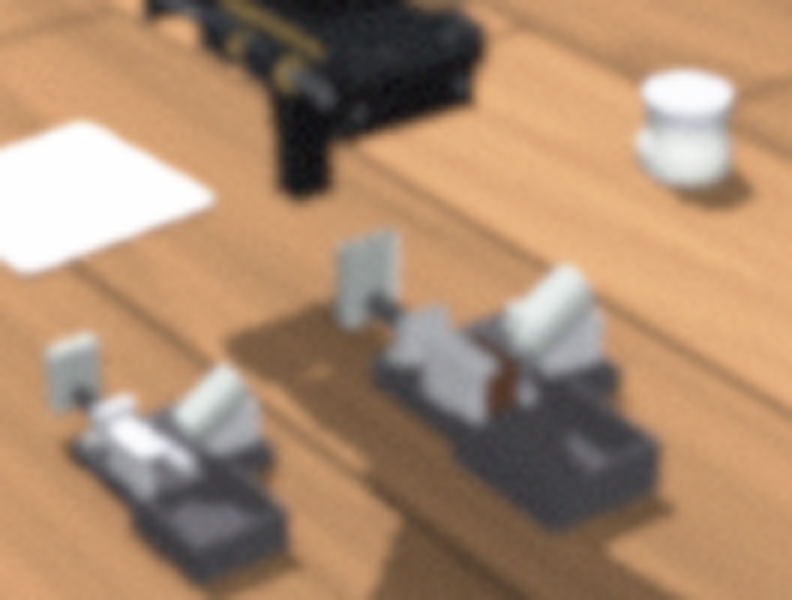

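Request:
servo_tool --moves '[{"claw":-1,"x":0,"y":-0.14,"z":-0.03,"yaw":0},{"claw":-1,"x":0,"y":-0.1,"z":0,"yaw":0},{"claw":-1,"x":0,"y":-0.1,"z":0,"yaw":0},{"claw":-1,"x":0,"y":0,"z":0,"yaw":0}]'

```text
t: 3.65
tool_pos: [0.48, 0.0677, 0.0297]
tool_rot: [0.037, 3.139, -0.0]
contact_force: [-1.2, -0.1, -0.8]
gripper_width: 0.0009
```

```bash
python3 - <<'E'
from h import *
s=grab('side','s2')
o=ctrl.get_obs();print({k:np.round(o[k],4).tolist() for k in ('t','tool_pos','contact_force','gripper_width')})
def crop(n,f,c,h,k):
    x,y=c;a=f['pixels'][y-h:y+h,x-h*4//3:x+h*4//3,::-1];cv2.imwrite(f'pics/{n}.png',cv2.resize(a,None,fx=k,fy=k,interpolation=cv2.INTER_CUBIC))
crop('s2c',s,(280,220),50,6)
E
```

```text
{'t': 3.7, 'tool_pos': [0.4796, 0.0682, 0.0294], 'contact_force': [-0.2308, 0.1083, -0.1539], 'gripper_width': 0.0003}
```

View pics/s2c.png

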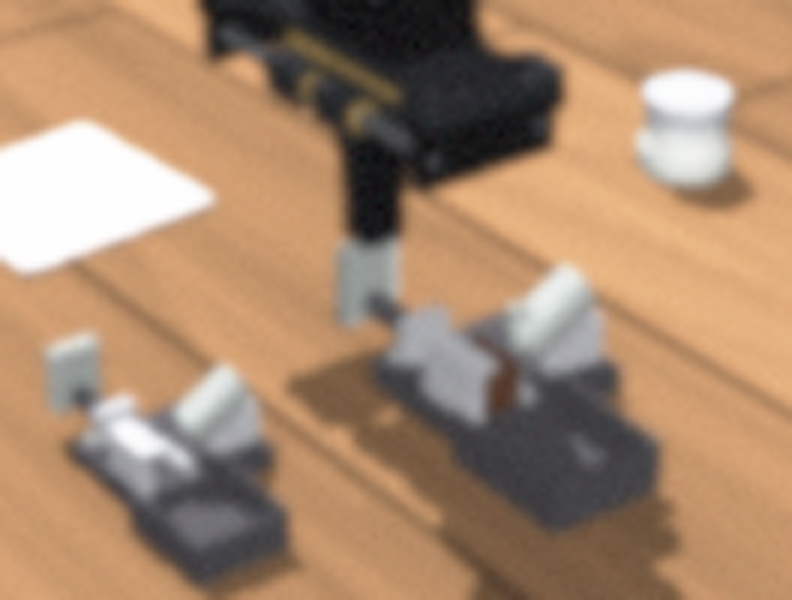

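```bash
python3 - <<'E'
from h import *
s=load('s1');t=load('t1')
x0,y0=280-66,220-50
for z in (.034,): print((proj(s,(.479,.1205,z))-[x0,y0])*6)
p=proj(s,(.479,.1205,.034)); print('fingertip seen at z .03:',atz(s,(305/6+x0,190/6+y0),.03))
t0=load('t0'); print('tab top outer/inner edges at z .056:',atz(t0,(122/8+246,307/8+161),.056),atz(t0,(91/8+246,307/8+161),.056))
s0=load('s0'); print(atz(s0,(195/8+246,225/8+196),.014))
E
```

```text
[309.60906178 234.41275733]
fingertip seen at z .03: [0.50898839 0.16679954 0.03      ]
tab top outer/inner edges at z .056: [0.47627659 0.06377934 0.056     ] [0.476177   0.07318056 0.056     ]
[0.45871103 0.06905172 0.014     ]
```

```bash
python3 - <<'E'
from h import *
s=load('s1');t=load('t1')
x0,y0=280-66,220-50; X0,Y0=275-66,198-50
for z in (.10,.12,.14,.16): print(z,atz(t,(405/6+X0,160/6+Y0),z).round(3),atz(t,(390/6+X0,365/6+Y0),z).round(3),
 '|',atz(s,(350/6+x0,135/6+y0),z).round(3),atz(s,(470/6+x0,97/6+y0),z).round(3))
print(proj(s,(.479,.068,.0294))*6-np.array([x0,y0])*6)
cv2.imwrite('pics/t1z.png',t['pixels'][120:330,140:340,::-1].repeat(3,0).repeat(3,1))
cv2.imwrite('pics/s1z.png',s['pixels'][100:270,180:380,::-1].repeat(3,0).repeat(3,1))
print(ctrl.get_obs()['joints'])
E
```

```text
0.1 [0.527 0.027 0.1  ] [0.446 0.032 0.1  ] | [0.481 0.089 0.1  ] [0.552 0.088 0.1  ]
0.12 [0.521 0.027 0.12 ] [0.442 0.031 0.12 ] | [0.457 0.056 0.12 ] [0.525 0.055 0.12 ]
0.14 [0.516 0.026 0.14 ] [0.439 0.031 0.14 ] | [0.433 0.023 0.14 ] [0.499 0.022 0.14 ]
0.16 [0.511 0.026 0.16 ] [0.435 0.031 0.16 ] | [ 0.409 -0.01   0.16 ] [ 0.472 -0.011  0.16 ]
[373.67719828 284.7214864 ]
[-8.99394613e-02  6.26968856e-01  1.91701825e+00  2.74725736e-04
  5.96025760e-01 -1.63805925e+00]
```

View pics/s1z.png

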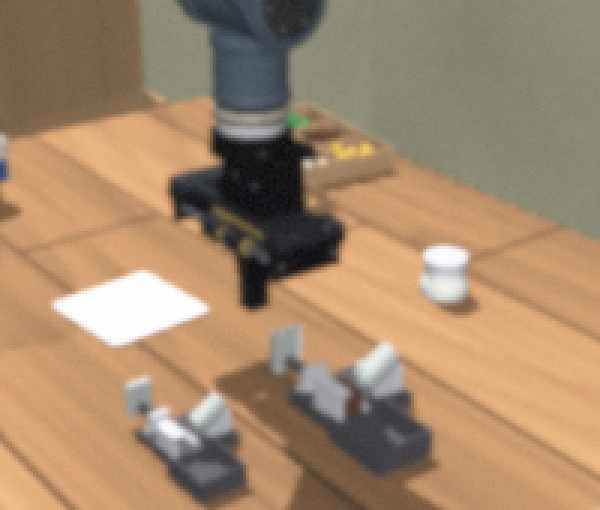

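View pics/t1z.png

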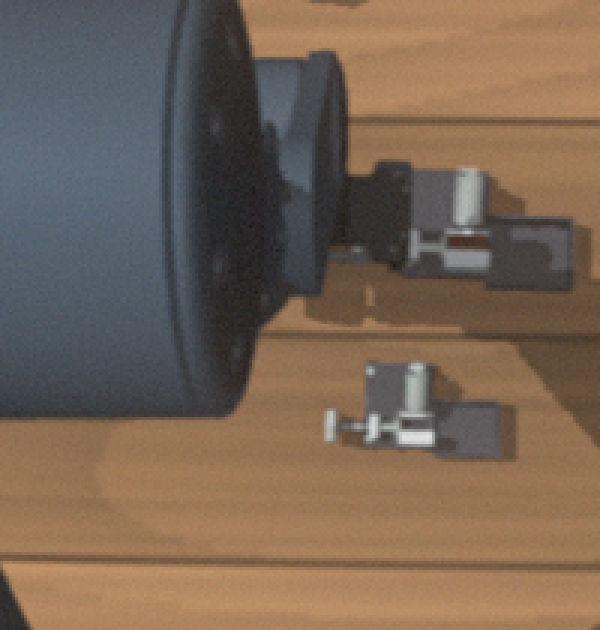

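```bash
python3 - <<'E'
from h import *
s=load('s0')
c=np.array([.246,.575,.195]);d=np.array([.393,.92,0])
for z in (0,.025): print([proj(s,c+k*.05*d+[0,0,z]).round(1).tolist() for k in(-1,0,1)])
cv2.imwrite('pics/s0g.png',cv2.resize(s['pixels'][40:160,40:200,::-1],None,fx=5,fy=5,interpolation=2))
E
```

```text
[[122.0, 136.9], [123.2, 131.9], [124.3, 127.3]]
[[120.5, 129.0], [121.8, 124.3], [122.9, 119.9]]
```

View pics/s0g.png

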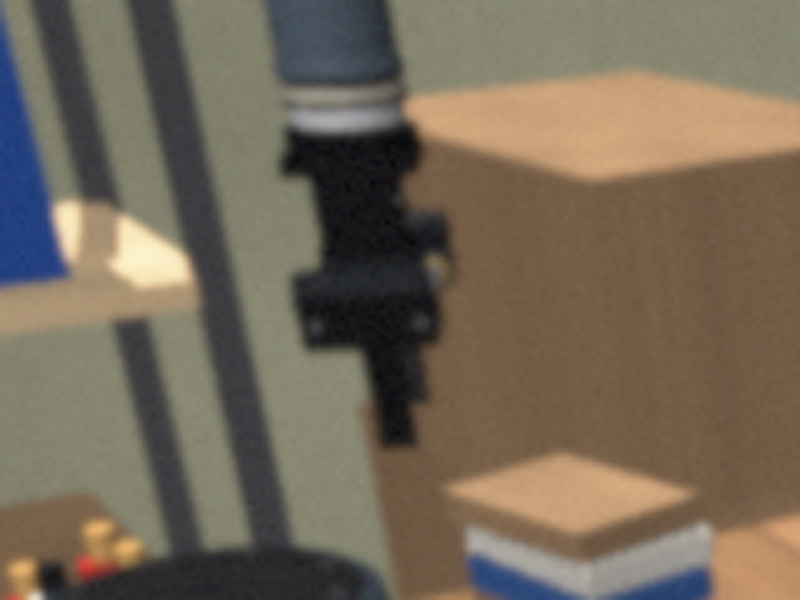

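Request:
servo_tool --moves '[{"claw":-1,"x":0,"y":0.36,"z":0,"yaw":0},{"claw":-1,"x":0,"y":0,"z":-0.16,"yaw":0},{"claw":-1,"x":0,"y":0,"z":-0.07,"yaw":0},{"claw":-1,"x":0,"y":0,"z":-0.03,"yaw":0},{"claw":-1,"x":0,"y":0,"z":0,"yaw":0}]'

```text
t: 4.32
tool_pos: [0.479, 0.1224, -0.0106]
tool_rot: [-0.035, -3.141, 0.0]
contact_force: [0.4, -0.4, -0.9]
gripper_width: 0.0006
```

```bash
cat > c.py <<'E'
from h import *
import sys
def crop(n,f,c,h,k):
    x,y=c;a=f['pixels'][y-h:y+h,x-h*4//3:x+h*4//3,::-1];cv2.imwrite(f'pics/{n}.png',cv2.resize(a,None,fx=k,fy=k,interpolation=cv2.INTER_CUBIC))
if __name__=='__main__':
    cam,name,x,y,h=sys.argv[1],sys.argv[2],*map(int,sys.argv[3:6])
    f=grab(cam,name);crop(name+'c',f,(x,y),h,300//h)
    o=ctrl.get_obs();print({k:np.round(o[k],4).tolist() for k in ('t','tool_pos','contact_force','gripper_width')})
E
python3 c.py side s3 280 220 50
```

```text
{'t': 4.375, 'tool_pos': [0.4793, 0.1224, -0.0103], 'contact_force': [0.097, -0.0202, -0.1421], 'gripper_width': 0.0006}
```

View pics/s3c.png

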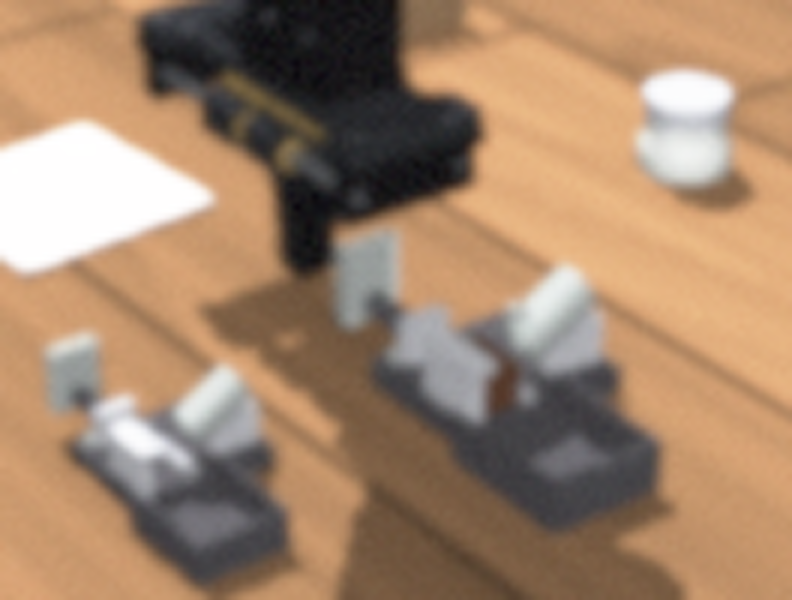

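Request:
servo_tool --moves '[{"claw":-1,"x":0,"y":0,"z":-0.04,"yaw":0},{"claw":-1,"x":0,"y":0,"z":-0.014,"yaw":0},{"claw":-1,"x":0,"y":0,"z":0,"yaw":0}]'

```text
t: 4.75
tool_pos: [0.479, 0.1227, -0.0187]
tool_rot: [-0.034, -3.141, 0.0]
contact_force: [0.1, -0.5, 0.0]
gripper_width: 0.0004
```

Request:
servo_tool --moves '[{"claw":-1,"x":0,"y":0,"z":-0.014,"yaw":0},{"claw":-1,"x":0,"y":0,"z":0,"yaw":0}]'

```text
t: 5.0
tool_pos: [0.479, 0.1228, -0.0207]
tool_rot: [-0.033, -3.141, 0.0]
contact_force: [-0.4, 0.1, -0.2]
gripper_width: 0.0002
```

Request:
servo_tool --moves '[{"claw":-1,"x":0,"y":0,"z":-0.014,"yaw":0},{"claw":-1,"x":0,"y":0,"z":0,"yaw":0}]'

```text
t: 5.25
tool_pos: [0.479, 0.1228, -0.0229]
tool_rot: [-0.033, -3.141, 0.0]
contact_force: [-0.4, -0.8, 0.2]
gripper_width: 0.0005
```

Request:
servo_tool --moves '[{"claw":-1,"x":0,"y":0,"z":-0.014,"yaw":0},{"claw":-1,"x":0,"y":0,"z":0,"yaw":0}]'

```text
t: 5.5
tool_pos: [0.4789, 0.1228, -0.025]
tool_rot: [-0.033, -3.141, 0.0]
contact_force: [-0.1, 0.3, -0.6]
gripper_width: 0.0006
```

Request:
servo_tool --moves '[{"claw":-1,"x":0,"y":0,"z":-0.014,"yaw":0},{"claw":-1,"x":0,"y":0,"z":0,"yaw":0}]'

```text
t: 5.75
tool_pos: [0.4791, 0.1228, -0.027]
tool_rot: [0.034, 3.141, 0.0]
contact_force: [-1.1, 0.5, 0.3]
gripper_width: 0.0003
```

Request:
servo_tool --moves '[{"claw":-1,"x":0,"y":0,"z":-0.02,"yaw":0},{"claw":-1,"x":0,"y":0,"z":0,"yaw":0}]'

```text
t: 6.0
tool_pos: [0.4791, 0.1228, -0.0272]
tool_rot: [0.033, 3.14, -0.0]
contact_force: [-3.7, -0.9, 26.1]
gripper_width: 0.0005
```

```bash
python3 c.py side s4 280 220 50
```

```text
{'t': 6.05, 'tool_pos': [0.4792, 0.1228, -0.0272], 'contact_force': [-3.0393, -0.8663, 25.4796], 'gripper_width': 0.0004}
```

View pics/s4c.png

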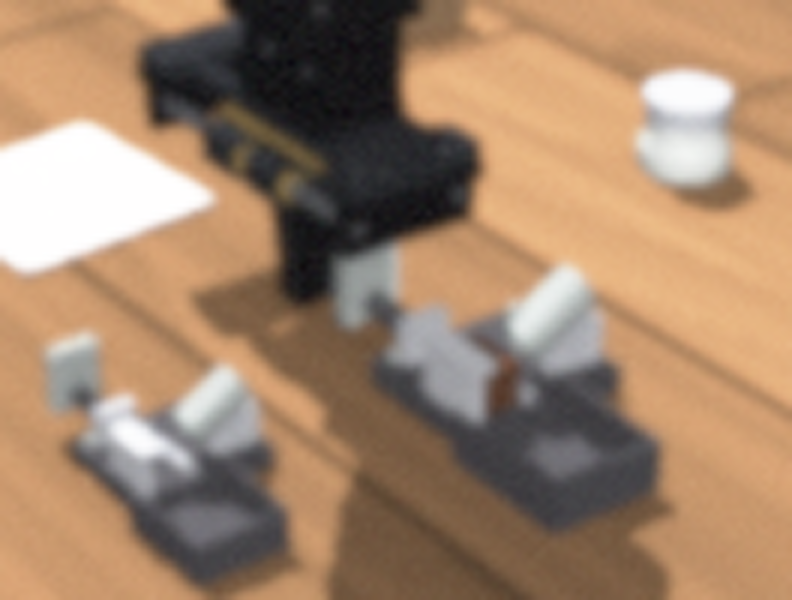

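Request:
servo_tool --moves '[{"claw":-1,"x":-0.01,"y":0,"z":0.2,"yaw":0},{"claw":-1,"x":0,"y":-0.17,"z":0,"yaw":0},{"claw":-1,"x":0,"y":-0.06,"z":0,"yaw":0},{"claw":-1,"x":0,"y":-0.06,"z":0,"yaw":0}]'

```text
t: 6.55
tool_pos: [0.4774, 0.0794, -0.0001]
tool_rot: [-0.035, -3.141, -0.001]
contact_force: [-0.8, 4.8, 3.9]
gripper_width: 0.0002
```

Request:
servo_tool --moves '[{"claw":-1,"x":0,"y":-0.06,"z":0,"yaw":0},{"claw":-1,"x":0,"y":-0.06,"z":0,"yaw":0},{"claw":-1,"x":0,"y":0,"z":0,"yaw":0}]'

```text
t: 6.92
tool_pos: [0.4769, 0.0615, -0.0001]
tool_rot: [-0.035, -3.14, -0.001]
contact_force: [-1.5, 4.6, 4.2]
gripper_width: 0.0003
```

Request:
servo_tool --moves '[{"claw":-1,"x":0,"y":-0.05,"z":0,"yaw":0},{"claw":-1,"x":0,"y":-0.04,"z":0,"yaw":0},{"claw":-1,"x":0,"y":0,"z":0,"yaw":0}]'

```text
t: 7.3
tool_pos: [0.4766, 0.0486, -0.0001]
tool_rot: [-0.035, -3.14, -0.002]
contact_force: [-1.0, 8.0, 4.9]
gripper_width: 0.0004
```

```bash
python3 c.py side s5 280 220 50
```

```text
{'t': 7.35, 'tool_pos': [0.4767, 0.0487, -0.0001], 'contact_force': [-0.8546, 7.6768, 4.6517], 'gripper_width': 0.0005}
```

View pics/s5c.png

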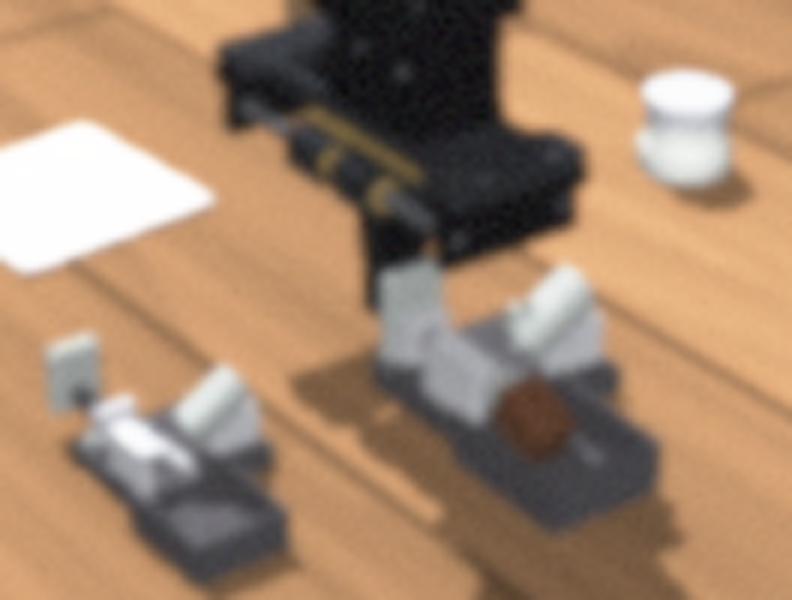

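Request:
servo_tool --moves '[{"claw":-1,"x":0,"y":-0.02,"z":0,"yaw":0},{"claw":-1,"x":0,"y":-0.014,"z":0,"yaw":0},{"claw":-1,"x":0,"y":0,"z":0,"yaw":0}]'

```text
t: 7.72
tool_pos: [0.4765, 0.0439, -0.0001]
tool_rot: [-0.034, -3.139, -0.002]
contact_force: [-0.7, 8.5, 6.9]
gripper_width: 0.0006
```

Request:
servo_tool --moves '[{"claw":-1,"x":0,"y":-0.014,"z":0,"yaw":0},{"claw":-1,"x":0,"y":-0.008,"z":0,"yaw":0},{"claw":-1,"x":0,"y":0,"z":0,"yaw":0}]'

```text
t: 8.1
tool_pos: [0.4764, 0.0425, 0.0]
tool_rot: [-0.037, -3.14, -0.006]
contact_force: [1.0, 18.0, 5.8]
gripper_width: 0.0006
```

```bash
python3 c.py side s6 280 220 50
```

```text
{'t': 8.15, 'tool_pos': [0.4764, 0.0425, 0.0], 'contact_force': [0.5092, 17.3048, 5.586], 'gripper_width': 0.0003}
```

View pics/s6c.png

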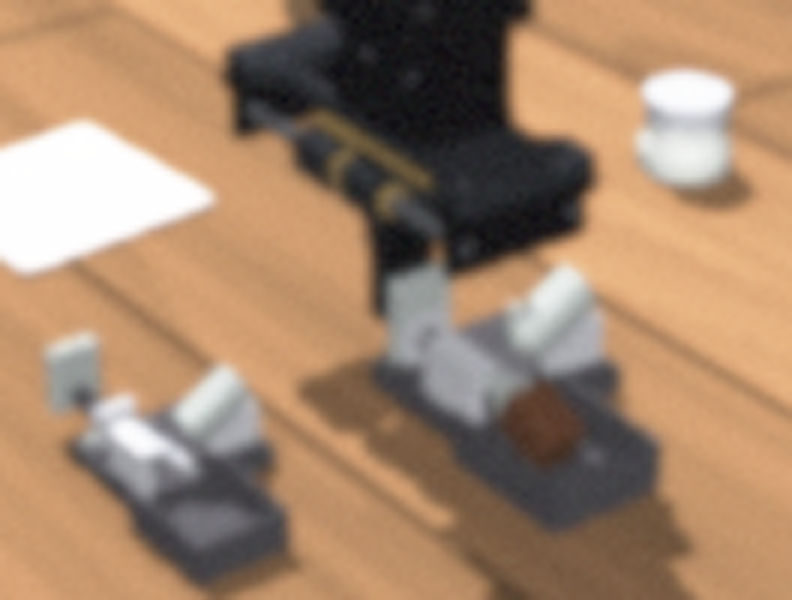

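Request:
servo_tool --moves '[{"claw":-1,"x":0,"y":0.2,"z":0,"yaw":0},{"claw":-1,"x":0,"y":0.3,"z":0,"yaw":0},{"claw":0,"x":0,"y":0,"z":0.4,"yaw":0},{"claw":1,"x":0,"y":0,"z":0.4,"yaw":0},{"claw":1,"x":0,"y":-0.3,"z":0.2,"yaw":-0.4}]'

```text
t: 8.78
tool_pos: [0.4791, 0.0705, 0.1525]
tool_rot: [0.08, 3.136, -0.001]
contact_force: [0.3, 0.1, -0.4]
gripper_width: 0.0227
```

Request:
servo_tool --moves '[{"claw":1,"x":0,"y":-0.4,"z":0,"yaw":-0.46},{"claw":1,"x":0,"y":-0.4,"z":0,"yaw":-0.46},{"claw":1,"x":0,"y":-0.4,"z":0,"yaw":-0.46},{"claw":1,"x":0,"y":-0.4,"z":0,"yaw":-0.45},{"claw":1,"x":0,"y":-0.4,"z":0,"yaw":-0.45}]'

```text
t: 9.4
tool_pos: [0.4769, -0.2329, 0.1496]
tool_rot: [-0.402, -3.115, 0.001]
contact_force: [0.0, -0.6, -0.6]
gripper_width: 0.0729
```

Request:
servo_tool --moves '[{"claw":1,"x":0,"y":-0.4,"z":0,"yaw":0},{"claw":1,"x":0,"y":-0.1,"z":0,"yaw":0},{"claw":1,"x":0,"y":0,"z":0,"yaw":0}]'

```text
t: 9.78
tool_pos: [0.4768, -0.306, 0.1493]
tool_rot: [-0.402, -3.114, -0.002]
contact_force: [0.2, 0.2, -0.3]
gripper_width: 0.0866
```

```bash
python3 c.py side s7 320 240 60;python3 c.py top t7 340 205 75
```

```text
{'t': 9.825, 'tool_pos': [0.4767, -0.3044, 0.1493], 'contact_force': [-0.631, 0.448, 0.0372], 'gripper_width': 0.0869}
{'t': 9.875, 'tool_pos': [0.4768, -0.3036, 0.1494], 'contact_force': [-0.0727, -0.6081, -0.8945], 'gripper_width': 0.087}
```

View pics/s7c.png

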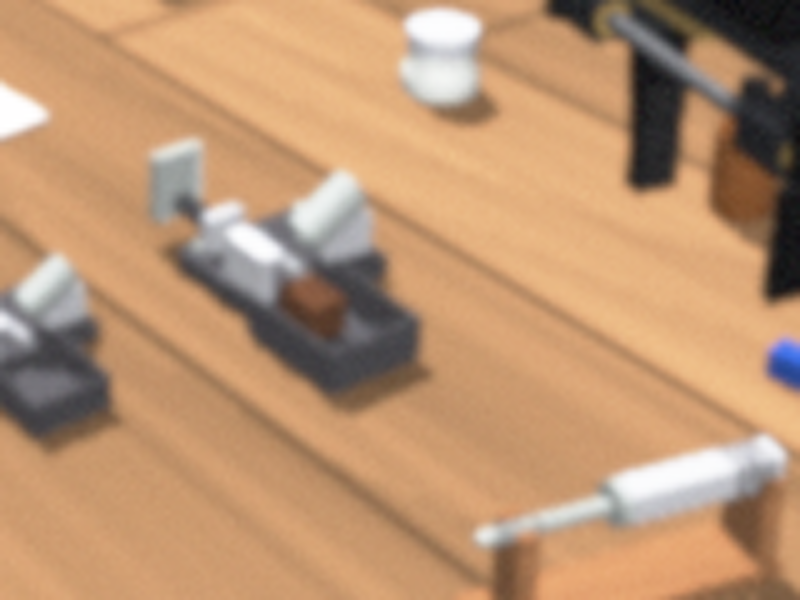

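View pics/t7c.png

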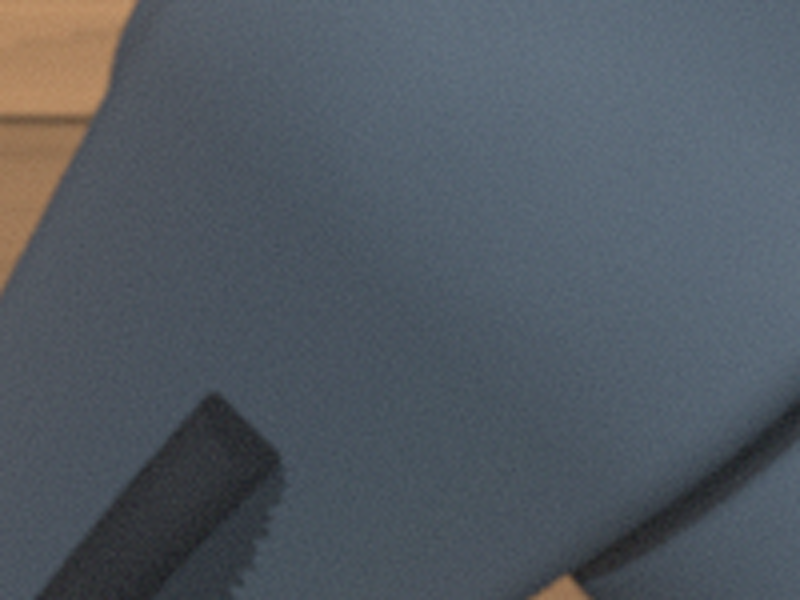

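Request:
servo_tool --moves '[{"claw":1,"x":0.004,"y":-0.02,"z":-0.35,"yaw":0},{"claw":1,"x":0,"y":0,"z":-0.35,"yaw":0},{"claw":1,"x":0,"y":0,"z":-0.2,"yaw":0},{"claw":1,"x":0,"y":0,"z":0,"yaw":0},{"claw":1,"x":0,"y":0,"z":0,"yaw":0}]'

```text
t: 10.5
tool_pos: [0.479, -0.308, 0.0162]
tool_rot: [0.397, 3.115, -0.001]
contact_force: [-0.5, -1.1, 1.1]
gripper_width: 0.087
```

```bash
python3 c.py side s8 370 270 50
```

```text
{'t': 10.55, 'tool_pos': [0.4793, -0.3086, 0.0167], 'contact_force': [0.0535, 0.3913, 0.0595], 'gripper_width': 0.0868}
```

View pics/s8c.png

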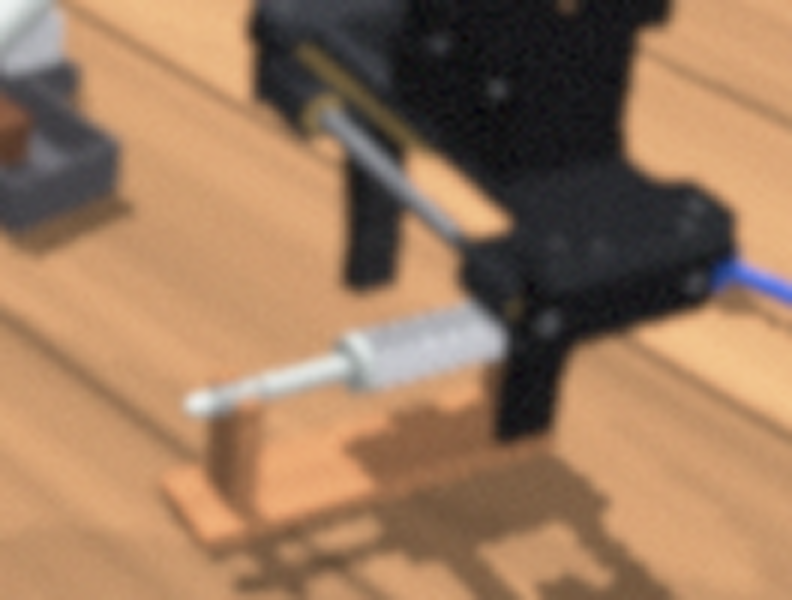

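Request:
servo_tool --grip_force 20 --moves '[{"claw":1,"x":-0.01,"y":0,"z":-0.07,"yaw":0},{"claw":-1,"x":0,"y":0,"z":0,"yaw":0},{"claw":-1,"x":0,"y":0,"z":0,"yaw":0},{"claw":-1,"x":0,"y":0,"z":0,"yaw":0},{"claw":-1,"x":0,"y":0,"z":0,"yaw":0}]'

```text
t: 11.18
tool_pos: [0.4767, -0.3088, 0.0047]
tool_rot: [0.4, 3.116, -0.0]
contact_force: [-1.2, 1.1, -0.6]
gripper_width: 0.0546
```

Request:
servo_tool --moves '[{"claw":-1,"x":0,"y":0,"z":0,"yaw":0},{"claw":-1,"x":0,"y":0,"z":0,"yaw":0},{"claw":-1,"x":0,"y":0,"z":0,"yaw":0},{"claw":-1,"x":0,"y":0,"z":0,"yaw":0}]'

```text
t: 11.68
tool_pos: [0.4767, -0.3086, 0.0045]
tool_rot: [-0.4, -3.116, -0.0]
contact_force: [-1.0, -1.0, -1.0]
gripper_width: 0.0158
```

Request:
servo_tool --moves '[{"claw":-1,"x":0,"y":0,"z":0.2,"yaw":0},{"claw":-1,"x":0,"y":0,"z":0.4,"yaw":0},{"claw":-1,"x":0.2,"y":0.3,"z":0.04,"yaw":0.45},{"claw":-1,"x":0.2,"y":0.32,"z":0,"yaw":0.45},{"claw":-1,"x":0.21,"y":0.32,"z":0,"yaw":0.45}]'

```text
t: 12.3
tool_pos: [0.5687, -0.1664, 0.1007]
tool_rot: [0.215, 3.134, -0.0]
contact_force: [1.2, 0.3, -0.9]
gripper_width: 0.0161
```

Request:
servo_tool --moves '[{"claw":-1,"x":0.21,"y":0.32,"z":0,"yaw":0.45},{"claw":-1,"x":0.21,"y":0.32,"z":0,"yaw":0.45},{"claw":-1,"x":0.2,"y":0.32,"z":-0.2,"yaw":0.44},{"claw":-1,"x":0,"y":0,"z":-0.2,"yaw":0},{"claw":-1,"x":0,"y":0,"z":0,"yaw":0}]'

```text
t: 12.92
tool_pos: [0.6575, -0.0233, 0.0382]
tool_rot: [-0.03, -3.134, -0.002]
contact_force: [0.3, 0.3, -0.5]
gripper_width: 0.0159
```

```bash
python3 c.py side s9 320 210 50;python3 c.py top t9 300 170 75
```

```text
{'t': 12.975, 'tool_pos': [0.659, -0.0244, 0.04], 'contact_force': [-0.0033, -0.4728, -1.0939], 'gripper_width': 0.0155}
{'t': 13.025, 'tool_pos': [0.6602, -0.0252, 0.0414], 'contact_force': [0.0419, -1.3723, -0.1469], 'gripper_width': 0.0155}
```

View pics/s9c.png

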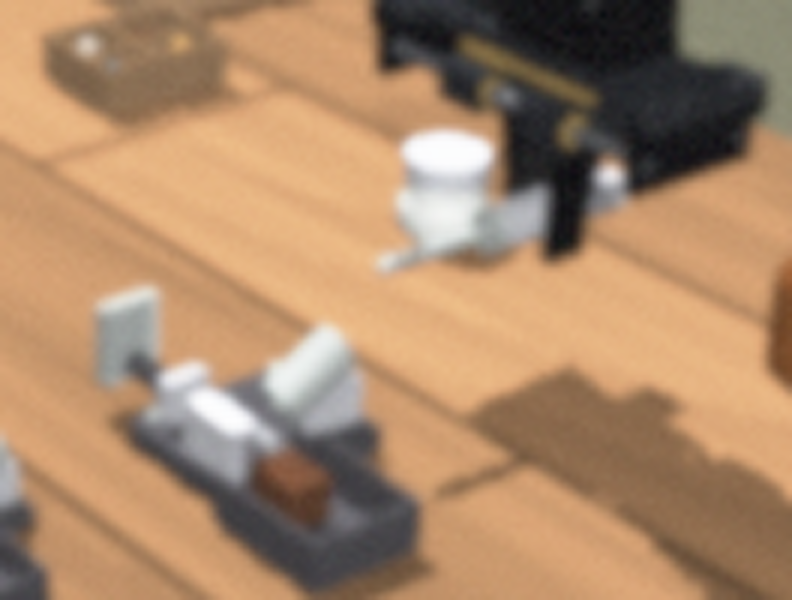

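View pics/t9c.png

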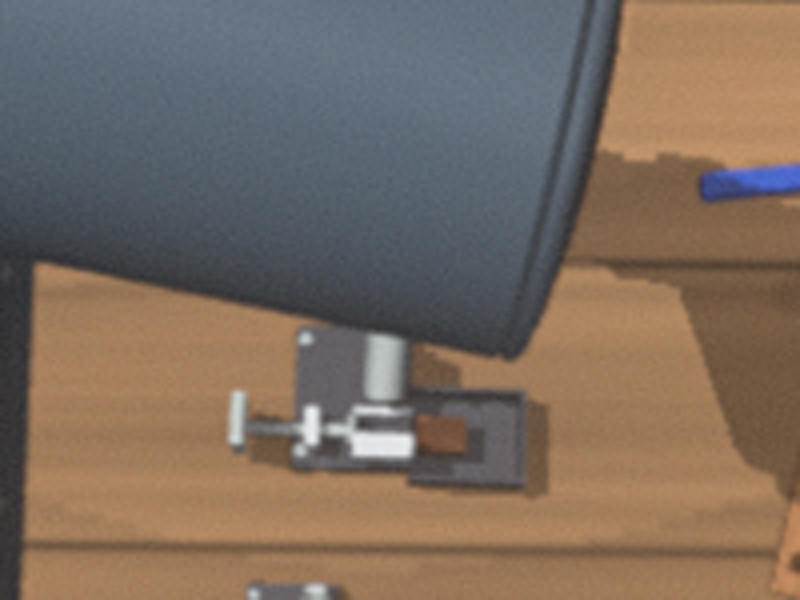

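```bash
python3 - <<'E'
from h import *
s=load('s9');o=np.array([320-66,210-50])
c=np.array([.6605,-.0247,.0412+.0475]);d=np.array([1,-.0212,0])
for k in(-.105,-.04,.046): print(k,((proj(s,c+k*d)-o+.44)*6).round(0))
# mouth axis and tube upper edge
R=lambda q:np.array([.4757+q[0]+.0212*q[1],-.0199-.0212*q[0]+q[1],q[2]])
for q in [(.056,0,.0545),(.056-.006,0,.0545+.0104),(.056-.0355,0,.0545-.0205),(.056-.0355-.006,0,.034+.0104)]: print(((proj(s,R(q))-o+.44)*6).round(0))
f=.012
for nm,c0 in (('mouth',(.056,0,.0545)),('back',(.0205,0,.034))):
  a=np.linspace(0,2*np.pi,9)[:-1]
  print(nm,[((proj(s,R((c0[0]-f*.5*np.cos(t),f*np.sin(t),c0[2]+f*.866*np.cos(t))))-o+.44)*6).round(0).tolist() for t in a])
E
```

```text
-0.105 [389. 262.]
-0.04 [494. 225.]
0.046 [625. 178.]
[345. 342.]
[335. 326.]
[283. 404.]
[273. 388.]
mouth [[335.0, 326.0], [326.0, 323.0], [328.0, 332.0], [339.0, 346.0], [354.0, 358.0], [363.0, 361.0], [362.0, 353.0], [350.0, 338.0]]
back [[273.0, 388.0], [264.0, 385.0], [266.0, 393.0], [278.0, 407.0], [293.0, 419.0], [301.0, 423.0], [299.0, 415.0], [288.0, 400.0]]
```

Request:
servo_tool --grip_force 10 --moves '[{"claw":-1,"x":0,"y":0,"z":-0.14,"yaw":0},{"claw":-1,"x":-0.06,"y":0,"z":-0.09,"yaw":0},{"claw":-1,"x":0,"y":0,"z":0,"yaw":0},{"claw":-1,"x":0,"y":0,"z":0,"yaw":0}]'

```text
t: 13.52
tool_pos: [0.6523, -0.0255, 0.0073]
tool_rot: [0.033, 3.14, -0.0]
contact_force: [0.4, 0.0, -1.5]
gripper_width: 0.0158
```

```bash
python3 c.py side s10 330 220 37
```

```text
{'t': 13.575, 'tool_pos': [0.6526, -0.0254, 0.0076], 'contact_force': [0.34, 0.2544, -1.2776], 'gripper_width': 0.0156}
```

View pics/s10c.png

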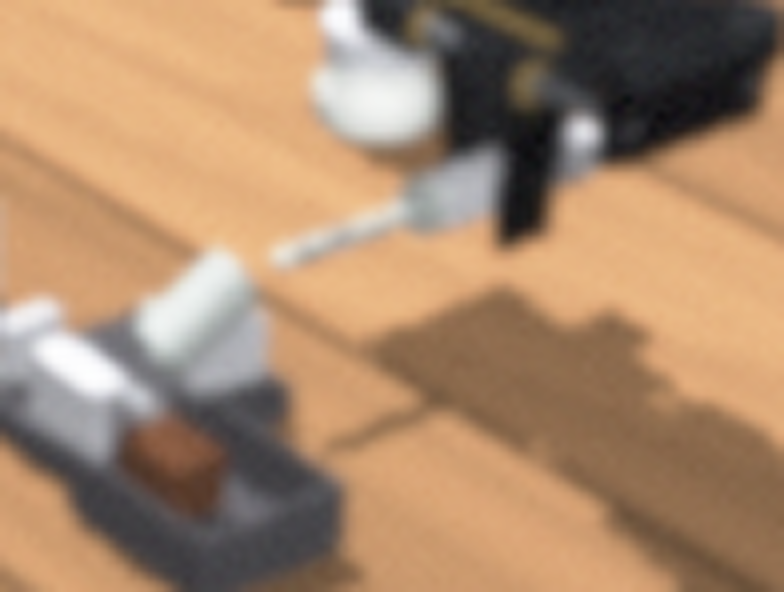

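```bash
python3 - <<'E'
from h import *
s=load('s10');o=np.array([330-49,220-37])
c=np.array([.6527,-.0254,.0551]);d=np.array([1,-.0212,0])
for k in(-.105,-.04,.046): print(k,((proj(s,c+k*d)-o+.44)*8).round(0))
print(((proj(s,(.5317,-.0211,.0545))-o+.44)*8).round(0))
cv2.imwrite('pics/s10z.png',cv2.resize(s['pixels'][195:245,285:352,::-1],None,fx=12,fy=12,interpolation=cv2.INTER_CUBIC))
E
```

```text
-0.105 [283. 259.]
-0.04 [423. 207.]
0.046 [596. 142.]
[244. 272.]
```

View pics/s10z.png

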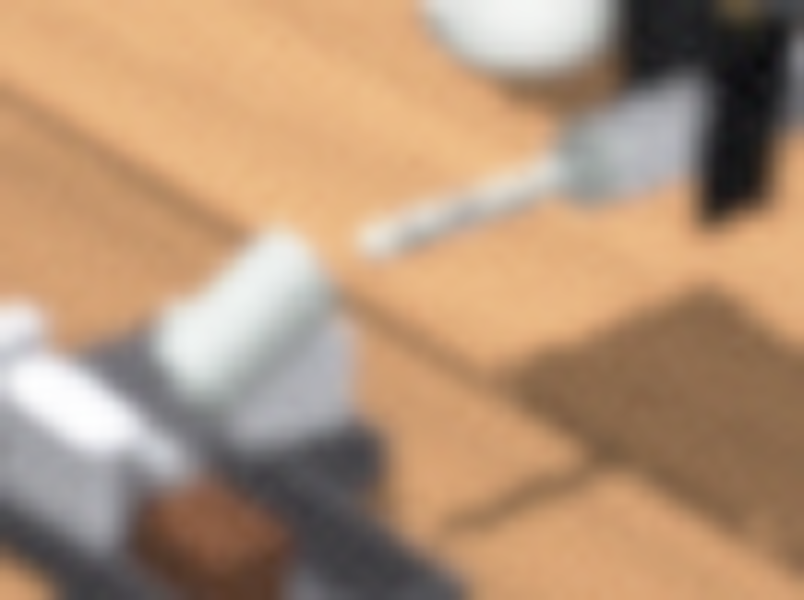

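Request:
servo_tool --moves '[{"claw":-1,"x":-0.08,"y":0.013,"z":0.002,"yaw":0},{"claw":-1,"x":-0.04,"y":0,"z":0,"yaw":0},{"claw":-1,"x":-0.02,"y":0,"z":0,"yaw":0},{"claw":-1,"x":0,"y":0,"z":0,"yaw":0}]'

```text
t: 14.08
tool_pos: [0.6303, -0.0228, 0.0072]
tool_rot: [0.032, 3.141, -0.0]
contact_force: [0.1, 0.3, -0.4]
gripper_width: 0.0161
```

```bash
python3 c.py side s11 330 220 37; python3 -c "
from h import *
s=load('s11');cv2.imwrite('pics/s11z.png',cv2.resize(s['pixels'][195:245,285:352,::-1],None,fx=12,fy=12,interpolation=cv2.INTER_CUBIC))"
```

```text
{'t': 14.125, 'tool_pos': [0.6306, -0.0229, 0.0072], 'contact_force': [0.1858, -0.4468, 0.0332], 'gripper_width': 0.0159}
```

View pics/s11z.png

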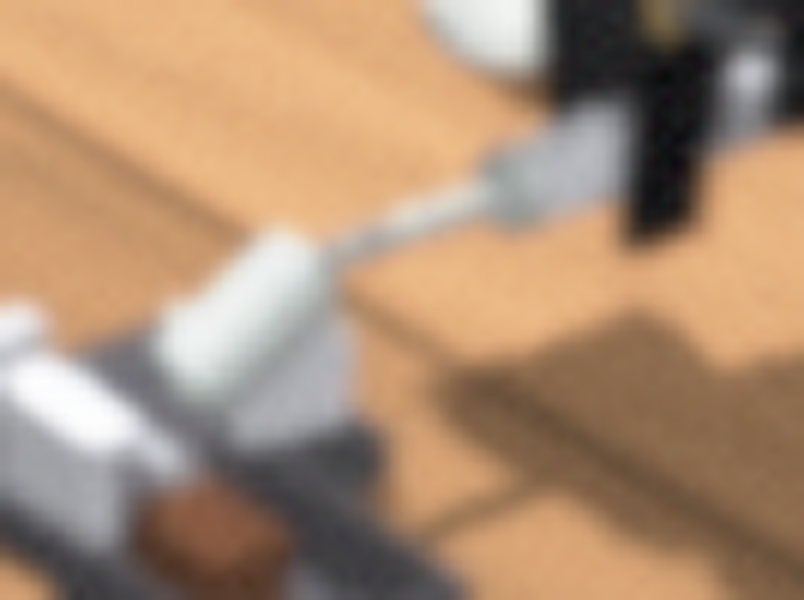

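Request:
servo_tool --moves '[{"claw":-1,"x":-0.014,"y":0,"z":0,"yaw":0},{"claw":-1,"x":-0.004,"y":0,"z":0.042,"yaw":0},{"claw":-1,"x":-0.004,"y":0,"z":0.042,"yaw":0},{"claw":-1,"x":0,"y":0,"z":0,"yaw":0}]'

```text
t: 14.62
tool_pos: [0.6277, -0.023, 0.0206]
tool_rot: [0.032, 3.14, -0.001]
contact_force: [0.6, 0.2, -0.9]
gripper_width: 0.0156
```

```bash
python3 c.py side s12 330 220 37; python3 -c "
from h import *
s=load('s12');cv2.imwrite('pics/s12z.png',cv2.resize(s['pixels'][190:240,285:352,::-1],None,fx=12,fy=12,interpolation=cv2.INTER_CUBIC))"
```

```text
{'t': 14.675, 'tool_pos': [0.6275, -0.023, 0.0203], 'contact_force': [0.6435, 0.0686, -1.1025], 'gripper_width': 0.0158}
```

View pics/s12z.png

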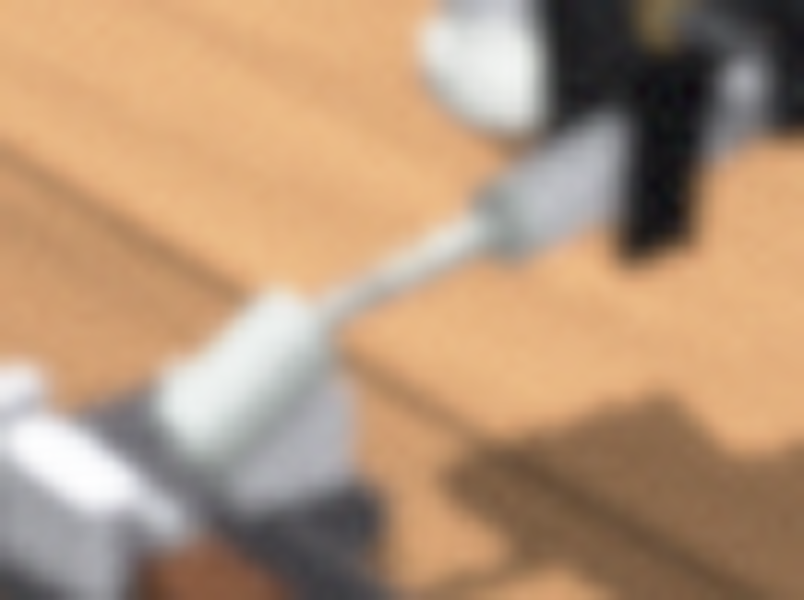

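Request:
servo_tool --moves '[{"claw":-1,"x":-0.01,"y":0,"z":0.042,"yaw":0},{"claw":-1,"x":-0.01,"y":0,"z":0.041,"yaw":0},{"claw":-1,"x":-0.015,"y":0,"z":0.04,"yaw":0},{"claw":-1,"x":-0.016,"y":0,"z":0.04,"yaw":0},{"claw":-1,"x":0,"y":0,"z":0,"yaw":0}]'

```text
t: 15.3
tool_pos: [0.6193, -0.0228, 0.0448]
tool_rot: [0.032, 3.141, -0.0]
contact_force: [0.2, 0.0, -1.4]
gripper_width: 0.0159
```

Request:
servo_tool --moves '[{"claw":-1,"x":-0.021,"y":0,"z":0.038,"yaw":0},{"claw":-1,"x":-0.022,"y":0,"z":0.037,"yaw":0},{"claw":-1,"x":0,"y":0,"z":0,"yaw":0}]'

```text
t: 15.68
tool_pos: [0.6127, -0.0228, 0.0559]
tool_rot: [-0.032, -3.141, 0.0]
contact_force: [0.1, 0.6, -2.4]
gripper_width: 0.016
```

```bash
python3 c.py side s13 330 210 37
```

```text
{'t': 15.725, 'tool_pos': [0.6127, -0.0228, 0.0556], 'contact_force': [0.3757, -0.011, -0.7916], 'gripper_width': 0.0158}
```

View pics/s13c.png

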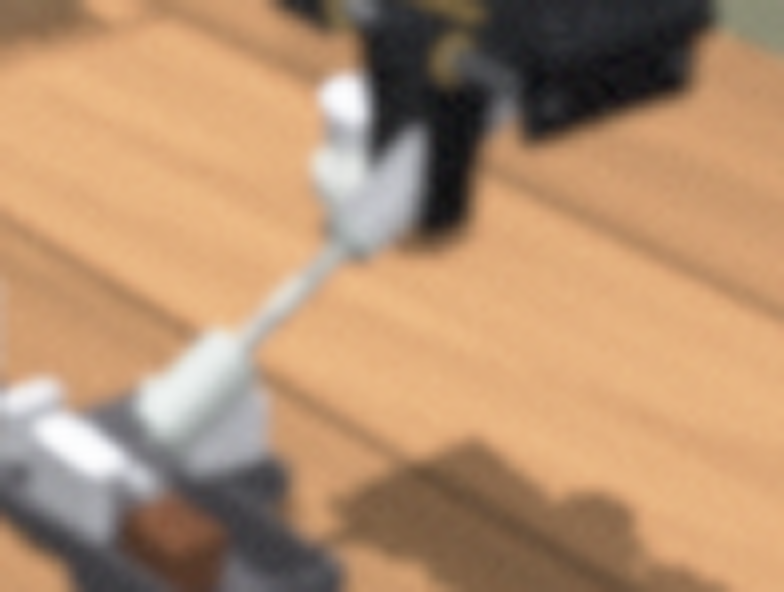

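Request:
servo_tool --moves '[{"claw":-1,"x":-0.05,"y":0,"z":-0.031,"yaw":0},{"claw":-1,"x":-0.05,"y":0,"z":-0.031,"yaw":0},{"claw":-1,"x":0,"y":0,"z":0,"yaw":0}]'

```text
t: 16.1
tool_pos: [0.596, -0.0225, 0.0451]
tool_rot: [-0.032, -3.138, -0.001]
contact_force: [-0.3, -0.2, -1.1]
gripper_width: 0.0157
```

Request:
servo_tool --moves '[{"claw":-1,"x":-0.05,"y":0.001,"z":-0.03,"yaw":0},{"claw":-1,"x":-0.05,"y":0.001,"z":-0.03,"yaw":0},{"claw":-1,"x":0,"y":0,"z":0,"yaw":0}]'

```text
t: 16.48
tool_pos: [0.5815, -0.0223, 0.0365]
tool_rot: [-0.032, -3.139, -0.001]
contact_force: [1.1, -0.7, -1.4]
gripper_width: 0.0159
```

Request:
servo_tool --moves '[{"claw":-1,"x":-0.05,"y":0,"z":-0.03,"yaw":0},{"claw":-1,"x":-0.035,"y":0,"z":-0.02,"yaw":0},{"claw":-1,"x":0,"y":0,"z":0,"yaw":0}]'

```text
t: 16.85
tool_pos: [0.5693, -0.0224, 0.0292]
tool_rot: [-0.032, -3.14, -0.0]
contact_force: [0.2, 0.9, -1.0]
gripper_width: 0.0158
```

Request:
servo_tool --moves '[{"claw":-1,"x":-0.02,"y":0,"z":-0.012,"yaw":0},{"claw":-1,"x":0,"y":0,"z":0,"yaw":0}]'

```text
t: 17.1
tool_pos: [0.5671, -0.0225, 0.0277]
tool_rot: [-0.032, -3.141, -0.0]
contact_force: [-0.0, -1.0, -1.3]
gripper_width: 0.0161
```

```bash
python3 c.py side s14 320 220 37
```

```text
{'t': 17.15, 'tool_pos': [0.5673, -0.0226, 0.0278], 'contact_force': [-0.8661, -0.4506, -1.3143], 'gripper_width': 0.0159}
```

View pics/s14c.png

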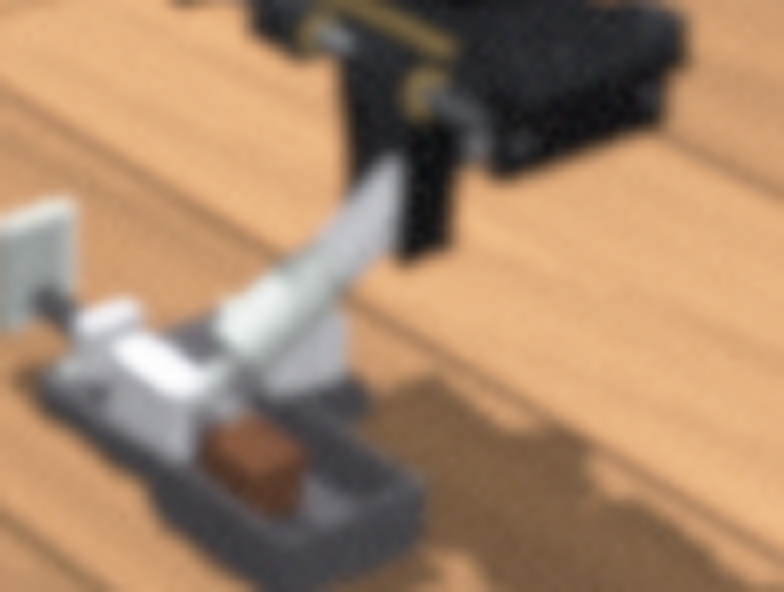

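Collar is close to the mouth at about (318,275) in the crop. I'll continue in small steps until it stops.

Request:
servo_tool --moves '[{"claw":-1,"x":-0.012,"y":0,"z":-0.007,"yaw":0},{"claw":-1,"x":0,"y":0,"z":0,"yaw":0}]'

```text
t: 17.4
tool_pos: [0.567, -0.0227, 0.0272]
tool_rot: [0.033, 3.138, -0.001]
contact_force: [1.5, 1.3, 0.3]
gripper_width: 0.0157
```

Request:
servo_tool --moves '[{"claw":-1,"x":-0.008,"y":0,"z":-0.005,"yaw":0},{"claw":-1,"x":0,"y":0,"z":0,"yaw":0}]'

```text
t: 17.65
tool_pos: [0.5671, -0.0228, 0.0271]
tool_rot: [0.033, 3.135, -0.001]
contact_force: [5.3, 1.6, 4.3]
gripper_width: 0.016
```

Request:
servo_tool --moves '[{"claw":-1,"x":-0.005,"y":0,"z":-0.003,"yaw":0},{"claw":-1,"x":0,"y":0,"z":0,"yaw":0},{"claw":-1,"x":0,"y":0,"z":0,"yaw":0},{"claw":-1,"x":0,"y":0,"z":0,"yaw":0},{"claw":-1,"x":0,"y":0,"z":0,"yaw":0}]'

```text
t: 18.27
tool_pos: [0.5672, -0.0228, 0.027]
tool_rot: [0.033, 3.134, -0.001]
contact_force: [5.2, 1.4, 4.6]
gripper_width: 0.0158
```

Request:
servo_tool --moves '[{"claw":-1,"x":0,"y":0,"z":0,"yaw":0},{"claw":-1,"x":0,"y":0,"z":0,"yaw":0},{"claw":-1,"x":0,"y":0,"z":0,"yaw":0},{"claw":-1,"x":0,"y":0,"z":0,"yaw":0}]'

```text
t: 18.77
tool_pos: [0.5672, -0.0228, 0.0269]
tool_rot: [0.033, 3.134, -0.001]
contact_force: [4.8, 2.7, 4.3]
gripper_width: 0.016
```

```bash
python3 c.py side s15 320 220 37
```

```text
{'t': 18.825, 'tool_pos': [0.5672, -0.0228, 0.027], 'contact_force': [4.4267, 2.146, 4.561], 'gripper_width': 0.0159}
```

View pics/s15c.png

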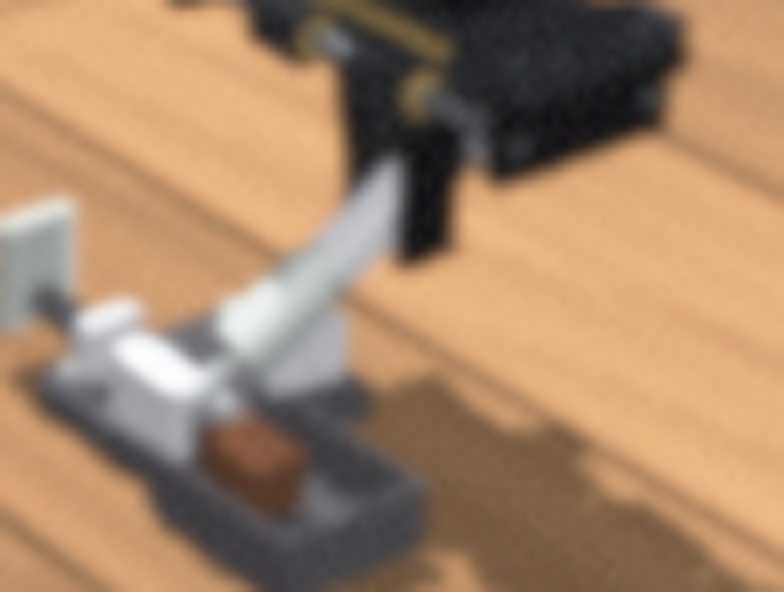

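Request:
servo_tool --moves '[{"claw":-1,"x":0.07,"y":0,"z":0.043,"yaw":0},{"claw":-1,"x":0.08,"y":0,"z":0.049,"yaw":0},{"claw":-1,"x":0.08,"y":0,"z":0.05,"yaw":0},{"claw":-1,"x":0.07,"y":0,"z":0.045,"yaw":0},{"claw":-1,"x":0,"y":0,"z":0,"yaw":0}]'

```text
t: 19.45
tool_pos: [0.6104, -0.0229, 0.0544]
tool_rot: [0.032, 3.139, -0.001]
contact_force: [-0.2, 0.6, -0.8]
gripper_width: 0.0161
```

```bash
python3 c.py side s16 330 210 37
```

```text
{'t': 19.5, 'tool_pos': [0.6092, -0.0227, 0.0539], 'contact_force': [1.2343, 0.173, -1.3746], 'gripper_width': 0.0157}
```

View pics/s16c.png

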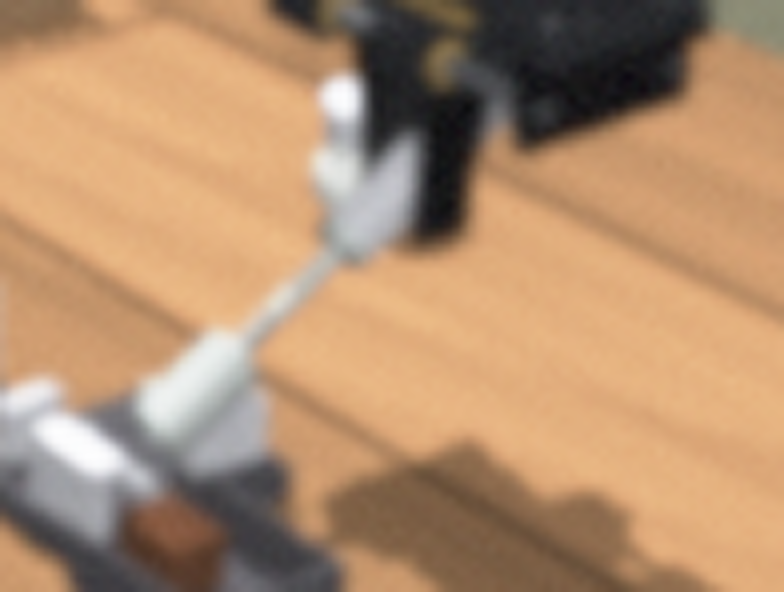

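Request:
servo_tool --moves '[{"claw":-1,"x":0.023,"y":0,"z":0.012,"yaw":0},{"claw":-1,"x":0.024,"y":0,"z":-0.037,"yaw":0},{"claw":-1,"x":0.023,"y":0,"z":-0.038,"yaw":0},{"claw":-1,"x":0.018,"y":0,"z":-0.04,"yaw":0},{"claw":-1,"x":0.017,"y":0,"z":-0.04,"yaw":0}]'

```text
t: 20.12
tool_pos: [0.6239, -0.0225, 0.0314]
tool_rot: [-0.032, -3.14, -0.0]
contact_force: [-1.5, -1.0, -0.0]
gripper_width: 0.016
```

Request:
servo_tool --moves '[{"claw":-1,"x":0.012,"y":0,"z":-0.041,"yaw":0},{"claw":-1,"x":0.011,"y":0,"z":-0.042,"yaw":0},{"claw":-1,"x":0,"y":0,"z":0,"yaw":0}]'

```text
t: 20.5
tool_pos: [0.6277, -0.0225, 0.019]
tool_rot: [-0.032, -3.141, -0.0]
contact_force: [0.4, 0.3, -0.7]
gripper_width: 0.0159
```

```bash
python3 c.py side s17 330 220 37
```

```text
{'t': 20.55, 'tool_pos': [0.6279, -0.0225, 0.0194], 'contact_force': [0.0969, 0.7955, -0.7541], 'gripper_width': 0.0155}
```

View pics/s17c.png

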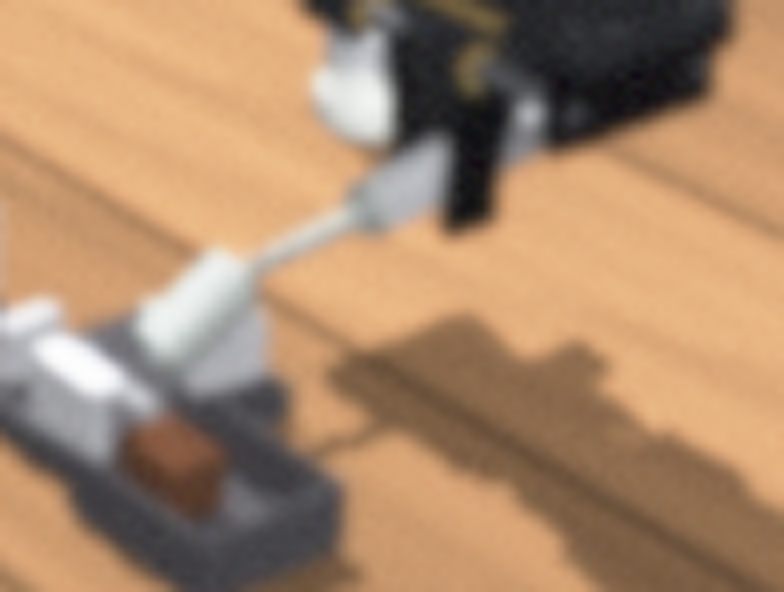

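Levelling works as hoped. I'll lower the last 13 mm with a little retreat.

Request:
servo_tool --moves '[{"claw":-1,"x":0.006,"y":0,"z":-0.042,"yaw":0},{"claw":-1,"x":0.004,"y":0,"z":-0.042,"yaw":0},{"claw":-1,"x":0,"y":0,"z":-0.004,"yaw":0},{"claw":-1,"x":0,"y":0,"z":0,"yaw":0}]'

```text
t: 21.05
tool_pos: [0.6292, -0.0225, 0.0064]
tool_rot: [-0.032, -3.141, -0.0]
contact_force: [-0.4, 0.2, -1.7]
gripper_width: 0.0158
```

```bash
python3 c.py side s18 330 220 37
```

```text
{'t': 21.1, 'tool_pos': [0.6292, -0.0225, 0.0065], 'contact_force': [0.3437, -1.7172, -1.089], 'gripper_width': 0.0162}
```

View pics/s18c.png

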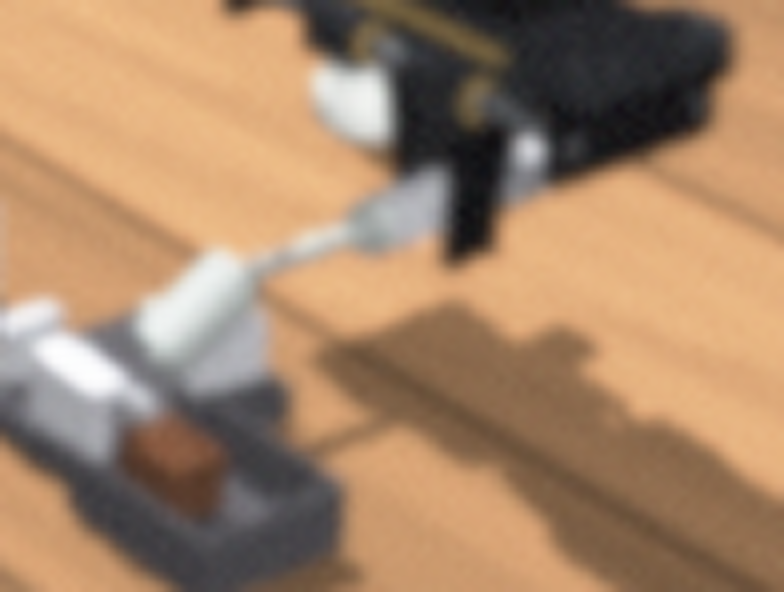

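Request:
servo_tool --grip_force 25 --moves '[{"claw":-1,"x":0.1,"y":0,"z":0.004,"yaw":0},{"claw":-1,"x":0.15,"y":0,"z":0.03,"yaw":0},{"claw":-1,"x":0,"y":0,"z":0,"yaw":0},{"claw":-1,"x":0,"y":0,"z":0,"yaw":0}]'

```text
t: 21.6
tool_pos: [0.6653, -0.0223, 0.0112]
tool_rot: [-0.032, -3.139, -0.001]
contact_force: [-0.5, 0.3, -1.4]
gripper_width: 0.0156
```

```bash
python3 c.py side s19 335 210 37; python3 - <<'E'
from h import *
s=load('s19');o=np.array([335-49,210-37]);p=ctrl.get_obs()['tool_pos']
d=np.array([1,-.0212,0])
for th in(-3,0,3):
  a=np.deg2rad(th);dd=np.array([np.cos(a),-.0212,np.sin(a)])
  print(th,[((proj(s,p+[0,0,.0475]+k*dd)-o+.44)*8).round(0).tolist() for k in(-.105,-.04,.046)])
E
```

```text
{'t': 21.65, 'tool_pos': [0.665, -0.0223, 0.0111], 'contact_force': [-0.0783, 0.6118, -1.3219], 'gripper_width': 0.0158}
-3 [[265.0, 302.0], [403.0, 260.0], [574.0, 207.0]]
0 [[264.0, 316.0], [402.0, 265.0], [574.0, 201.0]]
3 [[263.0, 330.0], [402.0, 270.0], [575.0, 196.0]]
```

View pics/s19c.png

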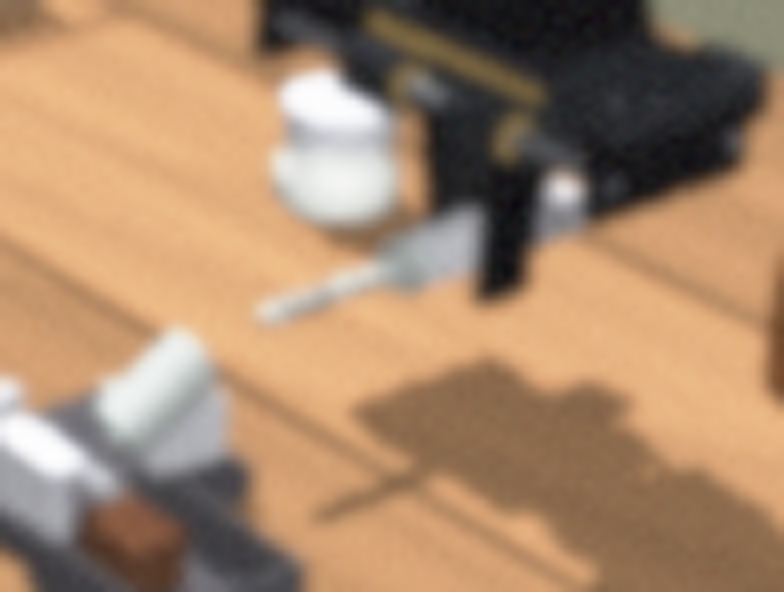

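```bash
python3 - <<'E'
from h import *
s=load('s18')
hsv=cv2.cvtColor(s['pixels'],cv2.COLOR_RGB2HSV);m=((hsv[:,:,1]<40)&(hsv[:,:,2]>200)).astype(np.uint8)
n,l,st,ce=cv2.connectedComponentsWithStats(m)
for i in range(1,n):
    if st[i,4]>300: print('s',st[i],ce[i].round(1),atz(s,ce[i]+[1.1,.3],.004).round(4))
t=load('t0');hsv=cv2.cvtColor(t['pixels'],cv2.COLOR_RGB2HSV);m=((hsv[:,:,1]<45)&(hsv[:,:,2]>150)).astype(np.uint8)
n,l,st,ce=cv2.connectedComponentsWithStats(m)
for i in range(1,n):
    if st[i,4]>600: print('t',st[i],ce[i].round(1),atz(t,ce[i],.004).round(4))
E
```

```text
s [198 191  51  25 733] [222.9 202.3] [0.4302 0.2808 0.004 ]
s [519 247  41  41 901] [545.5 262.1] [ 0.9059 -0.4812  0.004 ]
s [522 281  38  30 311] [541.7 294.5] [ 0.7706 -0.5328  0.004 ]
s [261 308  24  28 319] [272.5 321.8] [ 0.2402 -0.2428  0.004 ]
s [237 337  28  20 335] [251.  345.8] [ 0.1691 -0.2695  0.004 ]
t [ 459   27   58   64 2146] [487.5  58.2] [ 0.8943 -0.5544  0.004 ]
t [ 151  195   47   49 2158] [173.8 218.9] [0.4336 0.2888 0.004 ]
```

Request:
servo_tool --moves '[{"claw":-1,"x":0,"y":0,"z":0.2,"yaw":0},{"claw":-1,"x":0,"y":0.1,"z":0.3,"yaw":0},{"claw":-1,"x":-0.1,"y":0.28,"z":0.1,"yaw":0},{"claw":-1,"x":-0.13,"y":0.28,"z":0,"yaw":0},{"claw":-1,"x":-0.13,"y":0.28,"z":0,"yaw":0}]'

```text
t: 22.28
tool_pos: [0.6109, 0.1194, 0.1017]
tool_rot: [-0.033, -3.14, -0.0]
contact_force: [-0.1, 0.4, -1.7]
gripper_width: 0.0156
```

Request:
servo_tool --moves '[{"claw":-1,"x":-0.125,"y":0.28,"z":0,"yaw":0},{"claw":-1,"x":-0.125,"y":0.28,"z":0,"yaw":0},{"claw":-1,"x":-0.125,"y":0.27,"z":-0.1,"yaw":0},{"claw":-1,"x":-0.125,"y":0.25,"z":-0.15,"yaw":0},{"claw":-1,"x":0,"y":0,"z":-0.11,"yaw":0}]'

```text
t: 22.9
tool_pos: [0.5341, 0.2824, 0.0465]
tool_rot: [-0.025, -3.138, 0.001]
contact_force: [0.7, 0.3, -0.9]
gripper_width: 0.0159
```

Request:
servo_tool --moves '[{"claw":-1,"x":0,"y":0,"z":0,"yaw":0},{"claw":-1,"x":0,"y":0,"z":0,"yaw":0},{"claw":-1,"x":0,"y":0,"z":0,"yaw":0},{"claw":-1,"x":0,"y":0,"z":0,"yaw":0}]'

```text
t: 23.4
tool_pos: [0.5386, 0.2799, 0.0483]
tool_rot: [0.034, 3.14, 0.001]
contact_force: [-0.1, -0.4, -0.2]
gripper_width: 0.0156
```

```bash
python3 c.py side s20 265 195 50; python3 c.py top t20 250 190 100; python3 - <<'E'
from h import *
s=load('s20');o=np.array([265-66,195-50]);p=ctrl.get_obs()['tool_pos']
for th in(-3,0,3):
  a=np.deg2rad(th);dd=np.array([np.cos(a),-.0212,np.sin(a)])
  print(th,[((proj(s,p+[0,0,.0475]+k*dd)-o+.44)*6).round(0).tolist() for k in(-.105,-.04,.046)])
  if th==0: print('tip',p+[0,0,.0475]-.1043*dd)
E
```

```text
{'t': 23.45, 'tool_pos': [0.5384, 0.28, 0.0481], 'contact_force': [-0.0489, 0.3559, 0.45], 'gripper_width': 0.0155}
{'t': 23.5, 'tool_pos': [0.5382, 0.2802, 0.048], 'contact_force': [-0.6076, -0.1093, -1.7768], 'gripper_width': 0.016}
-3 [[144.0, 178.0], [253.0, 155.0], [389.0, 126.0]]
0 [[145.0, 188.0], [254.0, 158.0], [389.0, 122.0]]
tip [0.43393749 0.28237051 0.09553365]
3 [[146.0, 197.0], [254.0, 162.0], [389.0, 118.0]]
```

View pics/s20c.png

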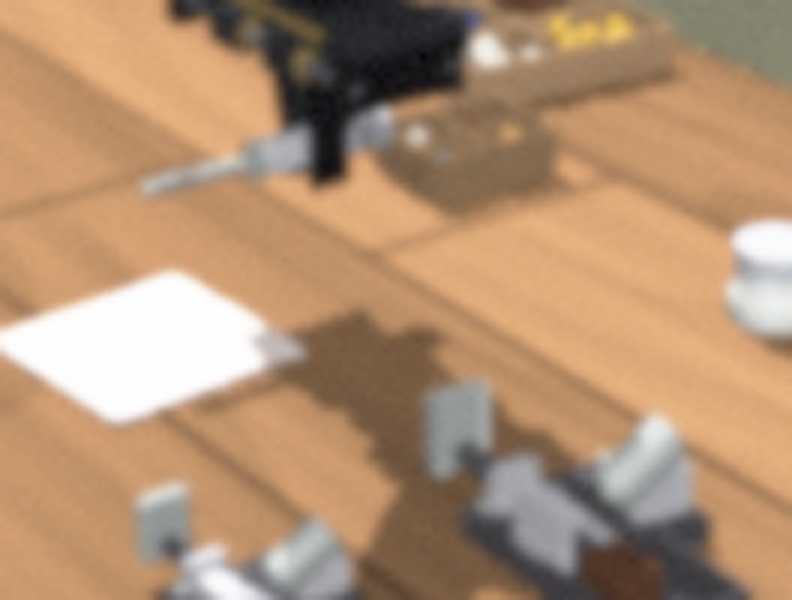

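View pics/t20.png

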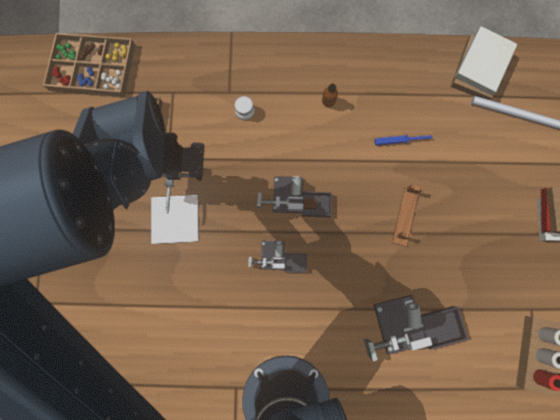

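```bash
python3 - <<'E'
from h import *
t=load('t20');print(atz(t,(168.5,213),.0955),proj(t,(.434,.2824,.0955)))
t=load('t20');cv2.imwrite('pics/t20z.png',cv2.resize(t['pixels'][130:260,130:300,::-1],None,fx=4.5,fy=4.5,interpolation=2))
E
```

```text
[0.43393692 0.27691454 0.0955    ] [166.1694497 212.9468389]
```

View pics/t20z.png

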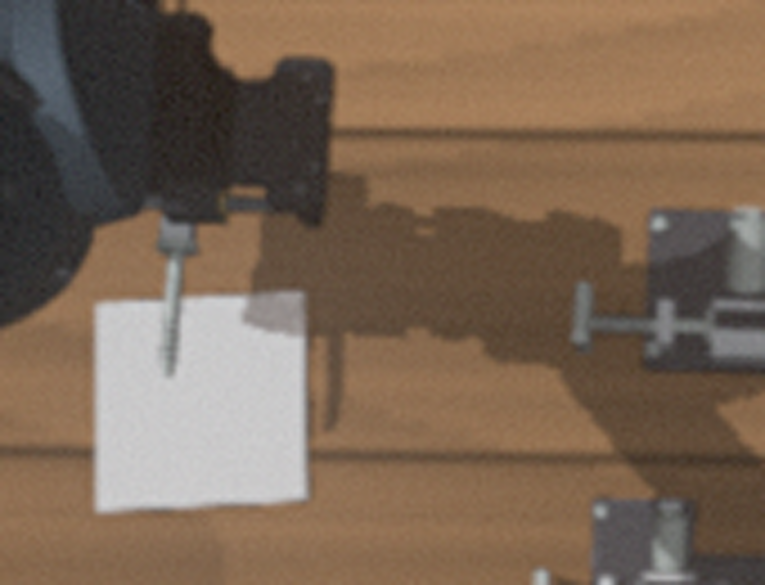

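Request:
servo_tool --moves '[{"claw":-1,"x":0,"y":0.045,"z":0,"yaw":0},{"claw":-1,"x":0,"y":0,"z":0,"yaw":0},{"claw":-1,"x":0,"y":0,"z":0,"yaw":0},{"claw":-1,"x":0,"y":0,"z":0,"yaw":0},{"claw":-1,"x":0,"y":0,"z":0,"yaw":0}]'

```text
t: 24.12
tool_pos: [0.5377, 0.2871, 0.0476]
tool_rot: [-0.032, -3.141, 0.0]
contact_force: [0.4, 0.1, -0.8]
gripper_width: 0.0161
```

Request:
servo_tool --moves '[{"claw":-1,"x":0,"y":0,"z":0,"yaw":0},{"claw":-1,"x":0,"y":0,"z":0,"yaw":0},{"claw":-1,"x":0,"y":0,"z":0,"yaw":0}]'

```text
t: 24.5
tool_pos: [0.5378, 0.2872, 0.0476]
tool_rot: [0.032, 3.141, -0.0]
contact_force: [0.4, -0.1, -0.8]
gripper_width: 0.0158
```

```bash
python3 c.py side s21 265 205 50; python3 c.py top t21 200 195 60; python3 -c "
from h import *
print(ctrl.get_obs()['joint_velocities'].round(3))"
```

```text
{'t': 24.55, 'tool_pos': [0.5377, 0.2872, 0.0476], 'contact_force': [-0.7752, 0.7915, -0.4321], 'gripper_width': 0.0157}
{'t': 24.6, 'tool_pos': [0.5378, 0.2872, 0.0476], 'contact_force': [-0.018, 0.3183, -1.1422], 'gripper_width': 0.0156}
[ 0.001 -0.001  0.    -0.001 -0.    -0.   ]
```

View pics/s21c.png

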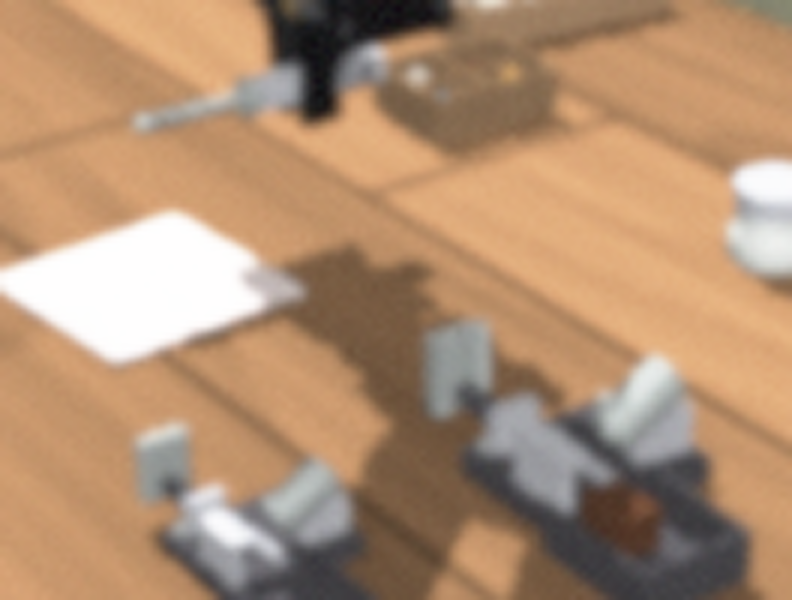

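View pics/t21c.png

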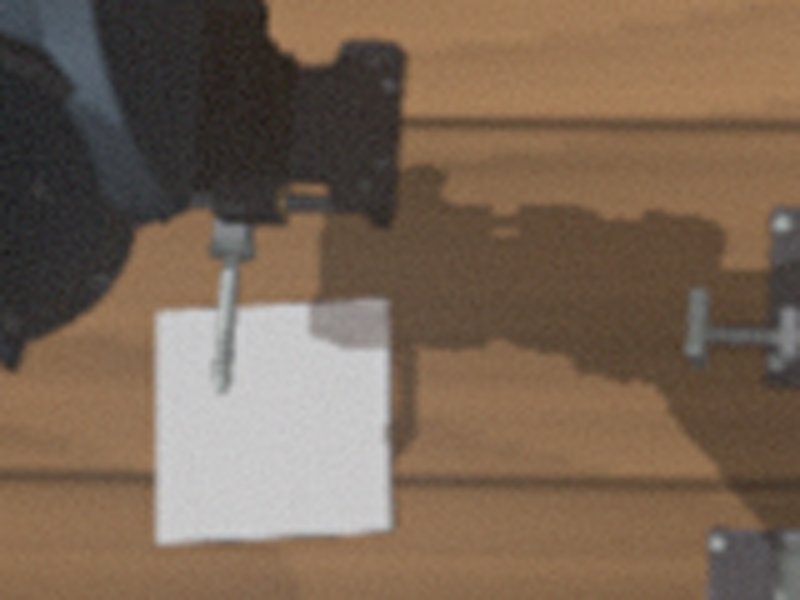

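```bash
python3 -c "
from h import *
t=load('t21');print(atz(t,(164.2,212.3),.095));print(ctrl.hand_in())"
```

```text
[0.4355524  0.28727466 0.095     ]
the job is handed in; nothing more can be done
None
```

I carried out the whole job in the order asked and handed it in at about t = 24.6 s, well under the 54 s limit. `hand_in()` gives no verdict, so I only have my own checks below.

- **Ejector:** I pushed the tab to its hard stop, where the force jumped to about 18 N. The last pictures show the slide back out and the blank lying in the tray.
- **Insertion:** I caught the tip in the tube mouth, pivoted the rod to the bore angle in a light grip, and slid it in. It stopped at the expected depth within about 2 mm, with roughly 6.5 N of resistance. I held it there for about 1 s and then withdrew it fully. I levelled it against the mouth's lip just before it came out.
- **Final hold:** The arm is still and the rod looks level, judged from its slope in the side picture. The tip measures about (0.436, 0.287, 0.095) m. The card centre is about (0.433, 0.287) m, so the tip is roughly 91 mm above the card.
- **Bystanders:** I never touched the bottle, jar or bead box. In the last pictures where each shows, they stand where they were.

**Disagreements between measurements:**
- **TCP height:** The reported height read about 27 mm too low. I found this from the side picture and confirmed it by touching the table, at about 26 N, then corrected for it throughout. Before that, my first attempt at the ejector passed the fingers just over the tab without contact.
- **Card centre:** The two cameras differed by about 8 mm on the card's centre. I used the top camera for the final position.

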